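# Find and mark the tight spot of the wrapping turntable

### The arm

A 7-joint arm with a two-finger parallel gripper is mounted at the origin on a cart in front of the work surface, level with it; the furniture and walls round the work are solid. World frame = base frame: x ahead of the robot, y to its left, z up, the work surface at z = 0. Lengths are in mm, angles in rad, forces in N, time in s.
With the tool pointing down it reaches from about 425 to 950 mm from the base axis. Payload 4.7 kg.
Tool frame: the origin (TCP) lies between the finger pads; the fingertips stand 17 mm ahead of it and the grasp point (between the pads) lies 2 mm behind it; x points along the fingers, y is the direction in which the jaws open and shut, and the axes are right-handed (so a half turn about x gives the same grasp; the last joint's range is limited). The gripper opens to 85 mm and grips with 20 to 120 N. Pads are 22 mm wide; open, the fingers measure 114 mm over their backs; the gripper's body (76 mm by 85 mm) begins 54 mm behind the grasp point. The pads swing forward as they close: fully open they stand 13 mm farther back than shut.
Start: joints at [1.171, 0.469, -0.049, 1.532, 0.024, 1.141, -0.082], TCP at [244.642, -629.127, 210.635] pointing down, gripper open.
Joint ranges: [-2.59, 2.59], [-0.33, 1.99], [-1.39, 1.29], [0.1, 2.45], [-1.04, 4.18], [0.21, 1.99], [-2.66, 2.66]. Speed limits (rad/s): [2.57, 2.57, 3.14, 3.14, 3.14, 3.14, 3.14].

### API

Orientations are given as a unit quaternion [w, x, y, z].
In Python, from rig import readout, optics, ticket gives the robot as it stands.
- The arm moves only by the tool arm_command, never from a script. Its argument "motion" is a list that holds one entry, the list of rows, each a list of 7 numbers: the opening, from -1 (shut) to 1 (fully open), so that 0 is half open, then the shift along the tool's x, y, z in cm, then the turn, a rotation vector about the tool's x, y, z in rad. In form: [[[hand, x, y, z, rx, ry, rz], ...]]. A call has 1 to 12 rows; each row is the pose to reach, as a shift and turn from the pose commanded when the call began, along the tool's axes at that moment; what a row does not reach only later rows make up. A row lasts 1/10 s, in which the tool goes at most 50 mm and 8.59 degrees, less where a joint would pass 70% of its speed; a pose out of reach is approached as far as the arm can. A call with a gripper value outside its range is refused whole. The fingers move at their own pace and stop on an object; "squeeze" is the grip in N (left out, the last holds). Time passes only in rows, so rows that repeat a pose let the fingers close. It gives the time, the measured TCP pose, the force and the opening at its end, in the units of the state.
- readout.observe(): the state, without advancing time (a new reading comes with each control period).
- optics.capture(name): name is "side" or "top"; returns the picture (384x512x3 uint8, red, green, blue); there is no depth.
- optics.camera_info(name): a dict with "mtx" (3x3 intrinsics, pixels), "cam_to_world" (4x4, takes a point from camera to world coordinates). Camera axes: x right, y down, z forward; pixel columns grow to the right and rows downward; lengths in mm; the calibration is good to about 2 mm. A picture is of the moment at which its call begins. camera_info takes no time and is no camera call.
- ticket.sign_off(): hands the job in, once; it reports no verdict.
The state is a dict: "clock": time; "joints": joint angles; "qvel": joint speeds; "tau": joint torques, N m; "ee_pos": TCP position; "eef_rot": TCP orientation; "wrist_force": force on the tool from outside, world axes, zero at the start; "moment": the same for the moment, N m; "opening": finger opening in mm.
Only numpy, scipy, OpenCV 4.12 (cv2) and the standard library are available. Lean on these libraries where they do the work, as an engineer would, in place of code of your own. Each camera call takes 0.05 s, during which the arm holds its last target.

### The job

The wheel of the gift-wrapping turntable rubs on its block at one place in its turn. Turn the wheel by its crank knob, feeling for the place where it drags clearly harder, and leave it standing in that tight spot; then stand the brass nozzle upright on the wheel, right in front of the block, to mark the spot. Turn it gently enough that the turntable does not shift on the desk, and leave the other things alone.

Things in the scene. Friction and masses are not known exactly. Their poses are not given: they have to be found in the camera images.
- disc: the round wooden wheel, 190 mm across, 12 mm thick, flat on top (z = 0.040); origin on its axis at its underside; x axis points from the wheel's axis to the crank knob, z up. A flat hub 40 mm across with a bolt stands 8 mm above its centre. The tight spot cannot be seen and lies at a different place on the wheel each time
- wheel (a joint): turn of the wheel in rad, counter-clockwise from above, no end stops; 0 when the knob points at the block. About 0.6 N at the knob turns it, except in the one tight spot, about 20 degrees wide, where the push rises sharply to roughly 6 to 12 N. The spot's middle lies somewhere between 1.25 and 4.05 rad of this value, differently each time. The wheel stays where it is left, in the spot too
- crank_grip (a point): middle of the upright black crank knob, 22 mm across and 42 mm tall, that spins freely on its own pin 65 mm from the wheel's axis; its top is at z = 0.086, this point at z = 0.066
- block: small aluminium block, 24 mm by 50 mm, top at z = 0.042, beside the wheel's edge; origin on the wheel's axis at desk height, x axis points to the block, centre 128 mm out. Its sprung shoe touches the edge only in the tight spot, a slight rise of the edge, so that besides the drag the knob is pushed away from the spot's middle to either side by up to about 3 N, less than the drag
- mark_place (a point): the place in front of the block for the marker: on the wheel's top (z = 0.040), 72 mm from the wheel's axis towards the block, 23 mm inside the wheel's edge; it belongs to the base and does not turn
- turntable: the turntable's round plywood base, 224 mm across with a short tongue under the block, top at z = 0.018, on rubber feet, loose on the desk and about 6 kg with all it carries; a sideways push of about 30 N can slide it; origin under its centre, on the wheel's axis; x towards the block, z up
- nozzle_mid (a point): centre, half-way up, of the marker: a loose brass nozzle standing upright on the desk, round, 80 mm tall: 30 mm across at the foot (to 21 mm up), at most 24 mm from there to 51 mm up, then a black top 14 mm across; 0.19 kg
- ribbon_pink: bystander: pink ribbon spool, 54 mm across, 64 mm tall, origin under its centre
- ribbon_gold: bystander: gold ribbon spool, 60 mm across, 75 mm tall, origin under its centre
- glitter_tin: bystander: flat round tin, 62 mm across, 22 mm tall, origin under its centre

How it is judged:
By the outcome, as a careful person would: the job done as asked, in the order asked, and still so for the second after the job is handed in, with the robot touching nothing.
It also fails if it takes over 72 s, if anything falls off the work surface, if the arm or the gripper's body presses on something with over 40 N, if the wrist force passes 120 N, or if a joint passes its speed limit or range.

## Working session

There is one attempt and no reset: what is moved stays moved. The work goes in short steps, Python scripts to look and compute and a tool call to move; the robot and the scene stay as the last step left them, time stands still between calls to the robot, and variables do not carry over. Pictures are saved under pics/ and viewed, and the job is handed in when it is done.

Besides the shell and the picture viewer there is one more tool, called as name([rows], argument=value, ...), one row to a line, values as JSON. arm_command: Moves the arm, as the interface text tells. Its arguments: {"type":"object","properties":{"motion":{"type":"array","items":{"type":"array","items":{"type":"array","items":{"type":"number"}}}},"squeeze":{"type":"number"}},"required":["motion"]}

```bash
ls; mkdir -p pics
python3 - <<'E'
from rig import readout, optics
import cv2
print(readout.observe())
for n in("side","top"):
    im=optics.capture(n); cv2.imwrite(f"pics/{n}0.png",im[:,:,::-1]); print(optics.camera_info(n))
E
```

```text
pics
{'clock': 0.0, 'joints': array([ 1.17114402,  0.46943163, -0.04860351,  1.53371524,  0.02410713,
        1.14098369, -0.08229683]), 'qvel': array([ 0.00122182,  0.00094439,  0.00039587,  0.0007384 , -0.00105058,
       -0.00045581, -0.00028667]), 'tau': array([ 5.01866452e-04, -5.10312974e+01, -4.68277058e-02, -2.37712616e+01,
        1.06453610e-02,  7.52789725e-03,  1.27906134e-05]), 'ee_pos': array([ 244.34617006, -628.54406953,  209.55907472]), 'eef_rot': array([-0.12967424, -0.69483552, -0.13102007,  0.69514166]), 'wrist_force': array([-0.24372933, -0.11296217,  0.40422333]), 'moment': array([0.04190052, 0.00291161, 0.03114558]), 'opening': 85.52776247976641}
{'mtx': array([[351.17382791,   0.        , 247.76070885],
       [  0.        , 351.17382791, 192.21020351],
       [  0.        ,   0.        ,   1.        ]]), 'cam_to_world': array([[-4.83970496e-01,  5.00238752e-01, -7.18006790e-01,
         1.26705106e+03],
       [ 8.75081472e-01,  2.78750554e-01, -3.95639413e-01,
         4.19215526e+02],
       [ 2.23062420e-03, -8.19792242e-01, -5.72656707e-01,
         6.84640109e+02],
       [ 0.00000000e+00,  0.00000000e+00,  0.00000000e+00,
         1.00000000e+00]])}
{'mtx': array([[417.37385714,   0.        , 259.03080568],
       [  0.        , 417.37385714, 189.60183394],
       [  0.        ,   0.        ,   1.        ]]), 'cam_to_world': array([[ 7.51065981e-03, -9.95476991e-01,  9.47056030e-02,
         3.60210658e+02],
       [-9.99701382e-01, -9.67726440e-03, -2.24387680e-02,
        -1.01903642e+01],
       [ 2.32537684e-02, -9.45087922e-02, -9.95252405e-01,
         1.43407816e+03],
       [ 0.00000000e+00,  0.00000000e+00,  0.00000000e+00,
         1.00000000e+00]])}
```

View pics/side0.png

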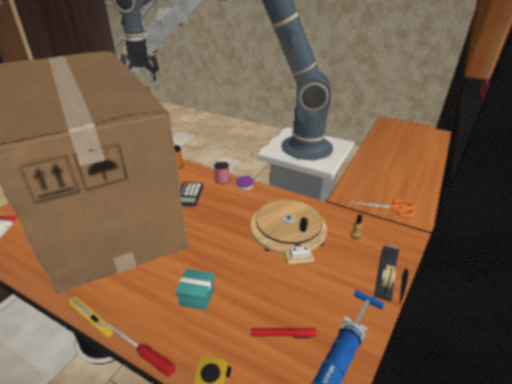

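View pics/top0.png

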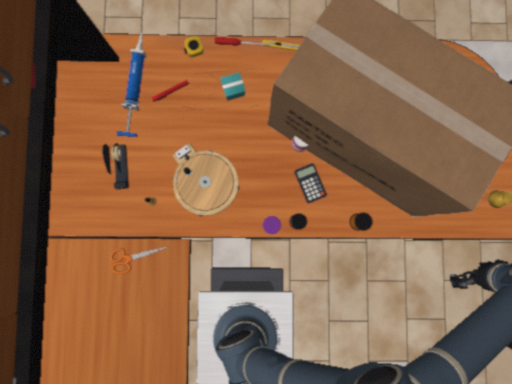

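```bash
cat > h.py <<'E'
import numpy as np,cv2
from rig import readout,optics
CI={n:optics.camera_info(n) for n in("side","top")}
def ray(n,u,v):
    c=CI[n];T=c["cam_to_world"];d=np.linalg.inv(c["mtx"])@[u,v,1];return T[:3,3],T[:3,:3]@d
def onz(n,u,v,z):
    o,d=ray(n,u,v);return o+d*(z-o[2])/d[2]
def proj(n,p):
    c=CI[n];T=c["cam_to_world"];q=c["mtx"]@(T[:3,:3].T@(np.array(p)-T[:3,3]));return q[:2]/q[2]
def tri(u1,u2):
    o1,d1=ray("top",*u1);o2,d2=ray("side",*u2)
    s=np.linalg.lstsq(np.c_[d1,-d2],o2-o1,rcond=None)[0];a=o1+d1*s[0];b=o2+d2*s[1];return (a+b)/2,np.linalg.norm(a-b)
def crop(f,x,y,w,h,k,out):
    im=cv2.imread(f)[y:y+h,x:x+w];cv2.imwrite(out,cv2.resize(im,None,fx=k,fy=k,interpolation=cv2.INTER_CUBIC))
E
python3 - <<'E'
from h import *
crop("pics/top0.png",130,130,130,100,6,"pics/ct.png")
crop("pics/side0.png",240,180,140,100,5,"pics/cs.png")
E
```

```text
(no output)
```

View pics/ct.png

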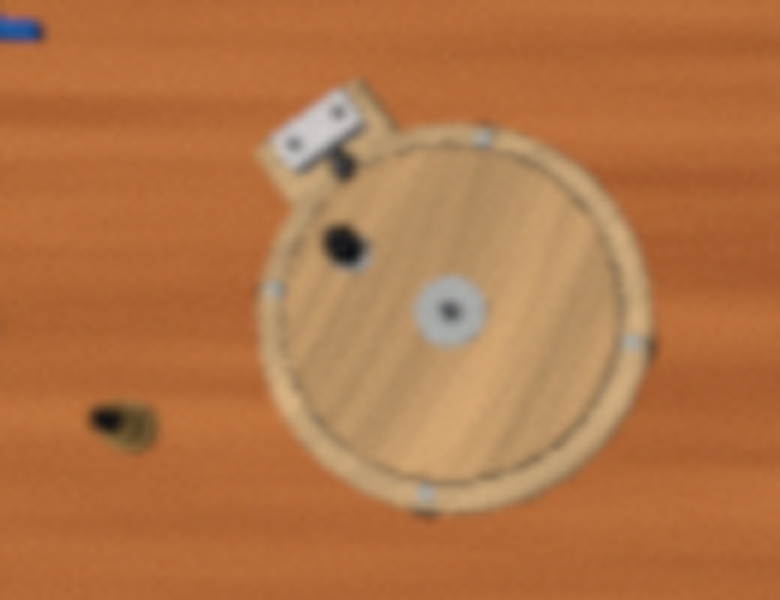

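View pics/cs.png

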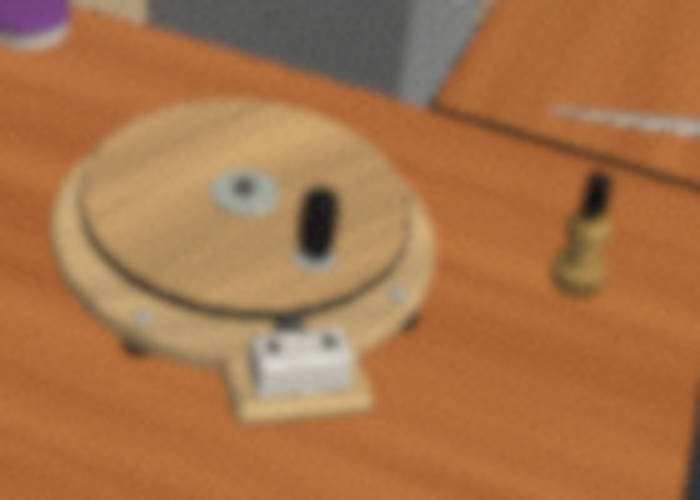

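Run:
```python
from h import *
t=lambda x,y:(130+(x+.5)/6-.5,130+(y+.5)/6-.5)
s=lambda x,y:(240+(x+.5)/5-.5,180+(y+.5)/5-.5)
def both(name,a,b,z):
    print(name,"top",onz("top",*t(*a),z).round(1),"side",onz("side",*s(*b),z).round(1),"tri",[np.round(q,1) for q in tri(t(*a),s(*b))])
both("hub",(450,312),(244,190),48)
both("block",(317,128),(300,347),42)
both("knobtop",(342,240),(319,193),86)
both("noztop",(101,418),(600,178),80)
print("nozbase", onz("side",*s(578,283),0), onz("top",*t(138,430),0))
im=cv2.imread("pics/top0.png");hsv=cv2.cvtColor(im,cv2.COLOR_BGR2HSV)
# gray blobs
m=((hsv[...,1]<60)&(hsv[...,2]>110)).astype(np.uint8);m[:, :170]=0;m[:,245:]=0;m[:140]=0;m[220:]=0
n,l,st,c=cv2.connectedComponentsWithStats(m)
for i in range(1,n):
  if st[i,4]>15: print("gray",c[i],st[i],onz("top",*c[i],42 if c[i][1]<165 else 48).round(1))
m=(hsv[...,2]<60).astype(np.uint8);m[:, :140]=0;m[:,245:]=0;m[:140]=0;m[220:]=0
n,l,st,c=cv2.connectedComponentsWithStats(m)
for i in range(1,n):
  if st[i,4]>5: print("dark",c[i],st[i],onz("top",*c[i],80).round(1))
# base outline (light wood) ellipse
m=((hsv[...,0]>=13)&(hsv[...,0]<25)&(hsv[...,1]<150)).astype(np.uint8)*255;m[:, :170]=0;m[:,245:]=0;m[:140]=0;m[220:]=0
cs,_=cv2.findContours(m,0,1);c=max(cs,key=cv2.contourArea);print(cv2.contourArea(c))
p=c[:,0,:].astype(float);p=np.array([onz("top",u,v,16)[:2] for u,v in p])
ok=np.ones(len(p),bool)
for _ in range(6):
    A=np.c_[2*p[ok],np.ones(ok.sum())];x=np.linalg.lstsq(A,(p[ok]**2).sum(1),rcond=None)[0]
    r=np.sqrt(x[2]+x[0]**2+x[1]**2);d=np.hypot(*(p-x[:2]).T)-r;ok=abs(d)<3
print("base circle",x[:2],r,ok.sum(),len(p))
```

```text
hub top [517.2 140.3  48. ] side [523.4 142.8  48. ] tri [array([517.7, 140.8,  43.2]), np.float64(0.0)]
block top [621.  217.4  42. ] side [621.1 217.4  42. ] tri [array([621. , 217.4,  41.9]), np.float64(0.0)]
knobtop top [551.5 195.2  86. ] side [550.5 195.7  86. ] tri [array([551.3, 195.5,  86.5]), np.float64(0.8)]
noztop top [454.2 323.1  80. ] side [455.8 323.8  80. ] tri [array([454.3, 323.5,  78.8]), np.float64(0.2)]
nozbase [451.76114489 324.84424829   0.        ] [453.08248748 321.61526889   0.        ]
gray [182.55652174 151.3826087 ] [175 145  16  14 115] [619.4 216.9  42. ]
gray [204.5 181.5] [199 176  12  12 108] [517.5 140.5  48. ]
dark [187.04761905 170.61904762] [185 168   5   6  21] [549.  194.5  80. ]
dark [147.55555556 199.66666667] [146 199   4   3   9] [452.9 319.4  80. ]
3465.5
base circle [521.3641556 142.8175927] 114.15207093674051 107 215
```

```bash
cat >> h.py <<'E'
from scipy.spatial.transform import Rotation as R
def q2R(q): return R.from_quat([q[1],q[2],q[3],q[0]])
C=np.array([518.5,141.0]);B=0.640
def plan(pos,yaw,frm=None):
    """yaw = world direction of tool y (mod pi). frm=(pos,rot) commanded"""
    s=readout.observe();p0=s["ee_pos"];R0=q2R(s["eef_rot"])
    if frm is not None: p0,R0=frm
    best=None
    for k in(0,1):
        a=yaw+k*np.pi;x=np.array([0,0,-1.]);y=np.array([np.cos(a),np.sin(a),0]);M=np.c_[x,y,np.cross(x,y)]
        Rt=R.from_matrix(M);rv=(R0.inv()*Rt).as_rotvec()
        if best is None or np.linalg.norm(rv)<np.linalg.norm(best[1]): best=(R0.inv().apply(np.array(pos)-p0)/10,rv,a)
    return best
def st():
    s=readout.observe();y=q2R(s["eef_rot"]).apply([0,1,0]);
    print("t",round(s["clock"],2),"p",s["ee_pos"].round(1),"yaw",round(np.arctan2(y[1],y[0]),3),"F",s["wrist_force"].round(2),"op",round(s["opening"],1),"j7",s["joints"][6].round(2),"tool",q2R(s["eef_rot"]).as_matrix().round(2).tolist())
    return s
E
python3 - <<'E'
from h import *
st()
for z in(0,200,300,400): print(z,onz("top",420,212,z).round(),onz("top",270,120,z).round(),onz("top",272,85,z).round())
# box height: side view corners
print([onz("side",185,245,0).round(), onz("side",52,284,0).round()])
for p in[(185,245),(52,284)]:print(proj("top",onz("side",*p,0)))
a=B+.39
kp=np.r_[551.5,195.3]
for pos in[(551,195,160)]:
  for yaw in (a+np.pi/2,): print(plan(pos,yaw))
E
```

```text
t 0.1 p [ 244.4 -628.6  209.6] yaw -1.2 F [-0.09 -0.48  0.71] op 85.6 j7 -0.08 tool [[-0.0, 0.36, -0.93], [0.0, -0.93, -0.36], [-1.0, -0.0, 0.0]]
0 [ 424. -601.    0.] [742. -79.   0.] [869. -86.   0.]
200 [ 415. -519.  200.] [689. -70. 200.] [798. -75. 200.]
300 [ 411. -478.  300.] [662. -65. 300.] [763. -70. 300.]
400 [ 406. -436.  400.] [636. -60. 400.] [727. -65. 400.]
[array([720., -82.,   0.]), array([ 991., -285.,    0.])]
[270.87642096 126.27437995]
[327.79559007  52.63006269]
(array([  5.07860646, -65.64037873, -58.42275405]), array([-6.59135059e-01, -5.39970784e-04,  1.72970165e-03]), 5.74238898038469)
```

arm_command([
  [[0, 0, -3.6, -3.2, 0, 0, 0], [0, 0, -7.3, -6.5, -0.1, 0, 0], [0, 0, -11, -9.8, -0.2, 0, 0], [0, 0, -14.6, -13, -0.25, 0, 0], [0, 0, -18.3, -16.2, -0.3, 0, 0], [0, 0, -22, -19.5, -0.4, 0, 0], [0, 0, -25.6, -22.8, -0.45, 0, 0], [0, 0, -29.2, -26, -0.5, 0, 0], [0, 0, -33, -29.2, -0.55, 0, 0], [0, 0, -36.5, -32.5, -0.6, 0, 0], [0, 0, -40.2, -35.8, -0.65, 0, 0], [0, 0, -43.9, -39, -0.66, 0, 0]],
])

```text
clock: 1.3
ee_pos: [449.2, -76.8, 210.6]
eef_rot: [-0.349, -0.615, -0.349, 0.615]
wrist_force: [0.8, -0.5, -0.4]
opening: 43.0
```

Run:
```python
from h import *
s=st();print(s["joints"].round(2))
print(plan((551,195,120),B+.39+np.pi/2))
```

```text
t 1.3 p [449.2 -76.8 210.6] yaw -0.539 F [ 0.8  -0.55 -0.35] op 43.0 j7 -0.55 tool [[0.0, 0.86, -0.51], [-0.0, -0.51, -0.86], [-1.0, 0.0, 0.0]]
[ 0.55  0.14 -0.51  2.01  0.08  1.01 -0.55]
(array([  9.05427846,  -5.22419971, -28.554174  ]), array([ 0.00155194,  0.00024582, -0.00040287]), 5.74238898038469)
```

arm_command([
  [[0, 1, -0.7, -4, 0, 0, 0], [0, 2, -1.5, -8.2, 0, 0, 0], [0, 3, -2.2, -12.2, 0, 0, 0], [0, 4, -3, -16.3, 0, 0, 0], [0, 5.5, -3.7, -20.4, 0, 0, 0], [0, 7, -4.5, -24.5, 0, 0, 0], [0, 8, -5.2, -28.5, 0, 0, 0], [0, 9, -5.2, -28.5, 0, 0, 0], [0, 9, -5.2, -28.5, 0, 0, 0]],
])

```text
clock: 2.2
ee_pos: [549.5, 192.8, 118.6]
eef_rot: [-0.349, -0.613, -0.35, 0.616]
wrist_force: [0.4, -1.3, -0.9]
opening: 42.6
```

Run:
```python
from h import *
s=st();print(s["joints"].round(2))
print(plan((551.3,195.2,65),B+.39+np.pi/2))
cv2.imwrite("pics/s1.png",optics.capture("side")[:,:,::-1]);crop("pics/s1.png",240,150,140,100,5,"pics/s1c.png")
```

```text
t 2.2 p [549.5 192.8 118.6] yaw -0.538 F [ 0.42 -1.29 -0.94] op 42.6 j7 -1.23 tool [[-0.0, 0.86, -0.51], [-0.0, -0.51, -0.86], [-1.0, -0.0, 0.0]]
[ 0.02  0.48 -0.57  1.82  0.32  0.93 -1.23]
(array([ 5.35705365,  0.04703841, -0.31269217]), array([0.0029626 , 0.00314219, 0.00280399]), 5.74238898038469)
```

View pics/s1c.png

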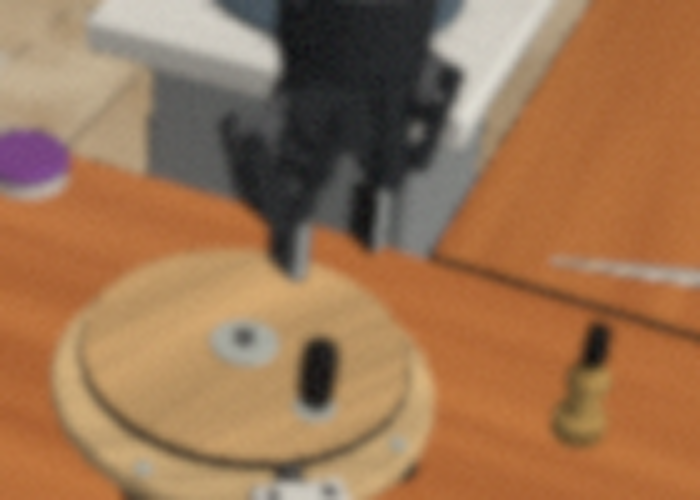

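arm_command([
  [[0, 1.5, 0, 0, 0, 0, 0], [0, 3, 0, 0, 0, 0, 0], [0, 4.2, 0, 0, 0, 0, 0], [0, 5.2, 0, 0, 0, 0, 0], [-0.35, 5.3, 0, -0.2, 0, 0, 0], [-0.35, 5.3, 0, -0.2, 0, 0, 0], [-0.35, 5.3, 0, -0.2, 0, 0, 0]],
])

```text
clock: 2.95
ee_pos: [552.4, 194.7, 68.1]
eef_rot: [0.349, 0.616, 0.349, -0.615]
wrist_force: [-0.9, -0.8, -0.1]
opening: 28.0
```

Run:
```python
from h import *
s=st();print(s["moment"].round(2))
```

```text
t 2.95 p [552.4 194.7  68.1] yaw -0.54 F [-0.94 -0.79 -0.1 ] op 28.0 j7 -1.27 tool [[0.0, 0.86, -0.51], [0.0, -0.51, -0.86], [-1.0, 0.0, -0.0]]
[-0.    0.02 -0.  ]
```

arm_command([
  [[-0.35, 0, -0.32, 0.01, -0.05, 0, 0], [-0.35, 0, -0.65, 0.03, -0.1, 0, 0], [-0.35, 0, -0.97, 0.07, -0.15, 0, 0], [-0.35, 0, -1.29, 0.13, -0.2, 0, 0], [-0.35, 0, -1.61, 0.2, -0.25, 0, 0], [-0.35, 0, -1.92, 0.29, -0.3, 0, 0], [-0.35, 0, -2.23, 0.4, -0.35, 0, 0], [-0.35, 0, -2.53, 0.51, -0.4, 0, 0], [-0.35, 0, -2.83, 0.65, -0.45, 0, 0], [-0.35, 0, -3.12, 0.8, -0.5, 0, 0]],
])

```text
clock: 3.95
ee_pos: [521.5, 203.7, 68.4]
eef_rot: [0.491, 0.51, 0.49, -0.509]
wrist_force: [-0.4, -0.7, -0.5]
opening: 27.7
```

```bash
cat >> h.py <<'E'
def ws():
    s=st();d=s["ee_pos"][:2]-C;a=np.arctan2(d[1],d[0]);q=(a-B)%(2*np.pi);F=s["wrist_force"]
    print("r",np.hypot(*d).round(1),"q_tool",q.round(3),"Frad",(F[:2]@d/np.hypot(*d)).round(2),"Ftan",((-F[0]*np.sin(a)+F[1]*np.cos(a))).round(2))
E
python3 - <<'E'
from h import *
ws()
cv2.imwrite("pics/s2.png",optics.capture("side")[:,:,::-1]);crop("pics/s2.png",240,150,140,100,5,"pics/s2c.png")
E
```

```text
t 3.95 p [521.5 203.7  68.4] yaw -0.038 F [-0.39 -0.72 -0.5 ] op 27.7 j7 -0.89 tool [[0.0, 1.0, -0.04], [0.0, -0.04, -1.0], [-1.0, 0.0, -0.0]]
r 62.8 q_tool 0.882 Frad -0.74 Ftan 0.36
```

View pics/s2c.png

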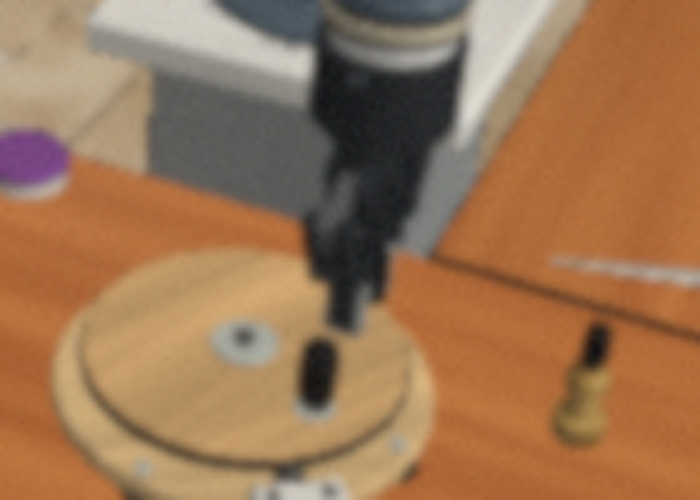

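Run:
```python
from h import *
for p in[(521.5,203.7,51),(551,195,86),(551,195,44),(552.4,194.7,51),(549.5,192.8,105),(549.5,192.8,137)]:
    q=proj("side",p);print(p,q.round(1),((q-[240,150])*5).round())
cv2.imwrite("pics/t2.png",optics.capture("top")[:,:,::-1]);crop("pics/t2.png",130,130,130,100,6,"pics/t2c.png")
```

```text
(521.5, 203.7, 51) [308.8 223.1] [344. 365.]
(551, 195, 86) [303.1 218.2] [315. 341.]
(551, 195, 44) [301.7 230.1] [308. 400.]
(552.4, 194.7, 51) [301.6 228.4] [308. 392.]
(549.5, 192.8, 105) [303.2 212.1] [316. 311.]
(549.5, 192.8, 137) [304.3 202.5] [322. 262.]
```

View pics/t2c.png

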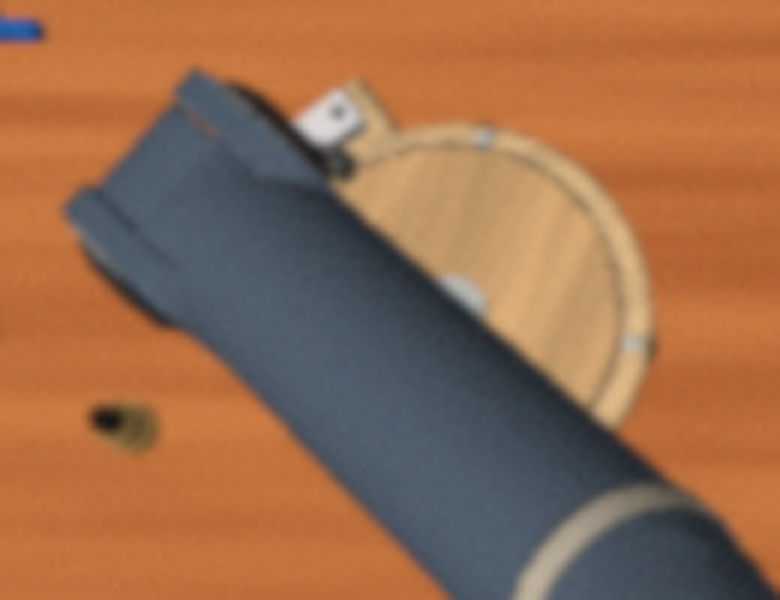

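Run:
```python
from h import *
u,v=240+345/5,150+325/5
for z in(45,50,60,70,80,90):print(z,onz("side",u,v,z).round())
s=readout.observe();print(s["joints"].round(3),s["eef_rot"],s["ee_pos"],s["opening"])
crop("pics/s2.png",280,120,70,120,5,"pics/s2d.png")
```

```text
45 [480. 189.  45.]
50 [486. 191.  50.]
60 [498. 195.  60.]
70 [510. 198.  70.]
80 [523. 202.  80.]
90 [535. 205.  90.]
[ 0.061  0.542 -0.673  1.915  0.448  0.837 -0.889] [ 0.49011342  0.51013361  0.4898249  -0.50953322] [521.18192147 203.68581903  68.19399081] 27.907911790694524
```

View pics/s2d.png

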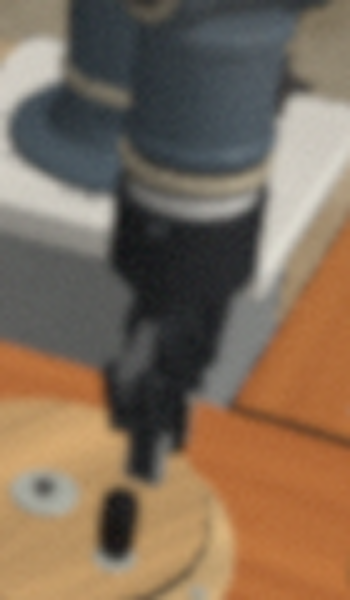

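View pics/s2.png

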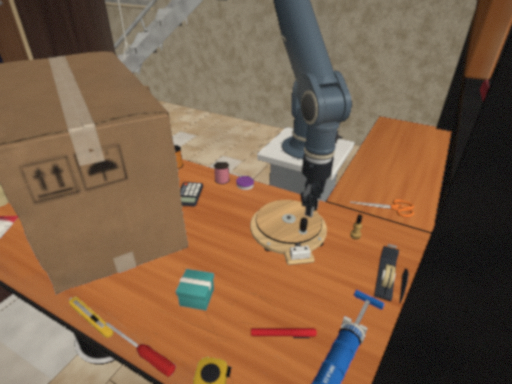

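Run:
```python
from h import *
for p in[(244.3,-628.5,209.6),(244.3,-628.5,193)]:
    print(proj("top",p),proj("side",p))
crop("pics/top0.png",440,240,72,60,8,"pics/g0.png")
crop("pics/side0.png",100,0,100,100,6,"pics/g1.png")
```

```text
[460.20091489 270.6102704 ] [143.23741631  89.83166215]
[457.38633634 270.05815829] [143.92296238  93.85304409]
```

View pics/g0.png

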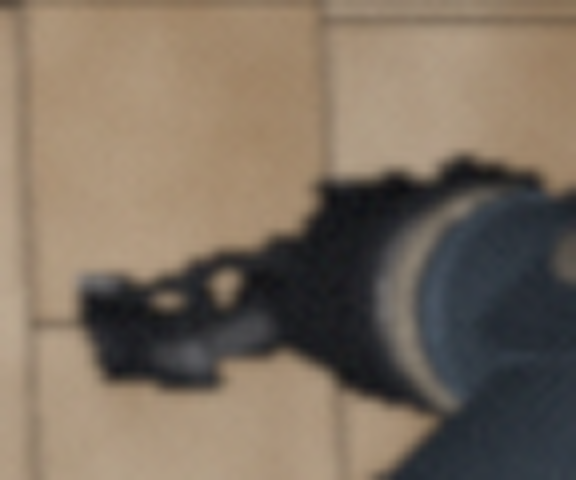

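View pics/g1.png

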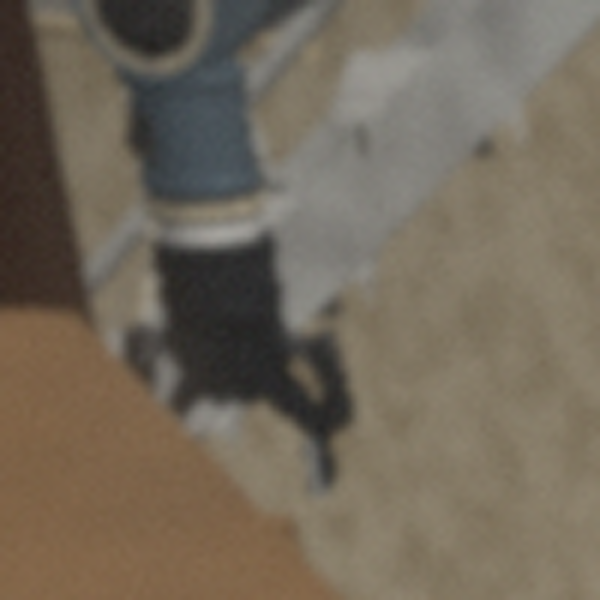

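Run:
```python
from h import *
for t in[(453,280.5),(451,276),(454,285)]:
    print(tri(t,(153.3,81.3)))
print("pred finger",244.3-.36*42.7,-628.5+.93*42.7,209.6-4)
s=readout.observe()
o,d=ray("side",333/5+240,260/5+150)
for z in(90,100,110,120,130,140):print(onz("side",333/5+240,150+260/5,z))
```

```text
(array([ 219.84789597, -590.0270885 ,  243.2550226 ]), np.float64(0.5977626385615382))
(array([ 231.96980203, -580.67281534,  248.44311646]), np.float64(2.933873881733262))
(array([ 208.26530717, -597.40506447,  238.27279126]), np.float64(6.317875596473126))
pred finger 228.928 -588.789 205.6
[482.55520066 178.16839234  90.        ]
[495.74798483 182.22205657 100.        ]
[508.940769   186.27572079 110.        ]
[522.13355317 190.32938501 120.        ]
[535.32633734 194.38304924 130.        ]
[548.51912151 198.43671346 140.        ]
```

Run:
```python
from h import *
print(plan((551.4,195.2,85),B+.39+np.pi/2))
```

```text
(array([-1.67814544,  3.05461149,  0.72733066]), array([ 0.50106516, -0.00054365, -0.00078147]), 5.74238898038469)
```

arm_command([
  [[0, -1.7, 0, 0, 0, 0, 0], [0, -1.7, 0.8, 0.1, 0.1, 0, 0], [0, -1.7, 1.6, 0.3, 0.22, 0, 0], [0, -1.7, 2.4, 0.5, 0.34, 0, 0], [0, -1.7, 3.0, 0.7, 0.45, 0, 0], [0, -1.7, 3.0, 0.7, 0.5, 0, 0], [0, -1.7, 3.0, 0.7, 0.5, 0, 0]],
])

```text
clock: 4.75
ee_pos: [551.4, 195.3, 85.1]
eef_rot: [0.348, 0.616, 0.348, -0.615]
wrist_force: [0.3, -0.4, 0.1]
opening: 42.7
```

Run:
```python
from h import *
st()
cv2.imwrite("pics/s3.png",optics.capture("side")[:,:,::-1]);crop("pics/s3.png",260,160,100,80,7,"pics/s3c.png")
```

```text
t 4.75 p [551.4 195.3  85.1] yaw -0.541 F [ 0.31 -0.37  0.08] op 42.7 j7 -1.26 tool [[0.0, 0.86, -0.51], [-0.0, -0.51, -0.86], [-1.0, 0.0, -0.0]]
```

View pics/s3c.png

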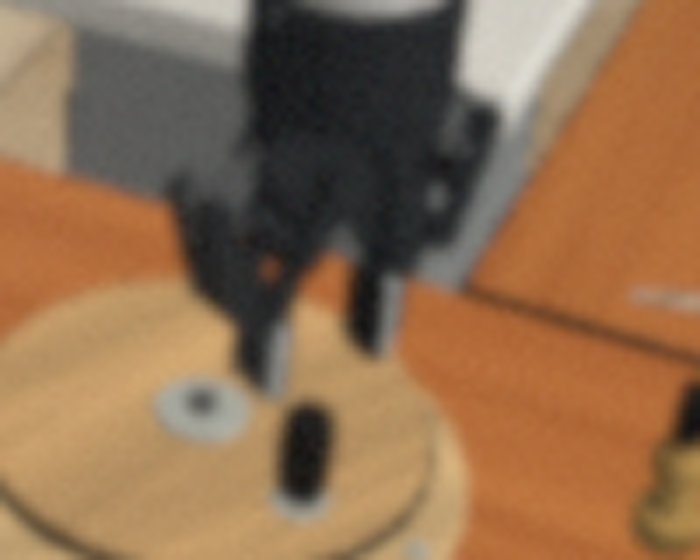

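Run:
```python
from h import *
y=np.array([.857,-.515,0])
for z in(80,90,100,110,120):
    print(z,[((proj("side",np.array([551.4,195.3,z])+s*y)-[260,160])*7).round() for s in(-24,0,24)])
o1=tri
```

```text
80 [array([350., 401.]), array([301., 421.]), array([250., 440.])]
90 [array([353., 381.]), array([303., 400.]), array([252., 420.])]
100 [array([355., 361.]), array([305., 380.]), array([255., 400.])]
110 [array([358., 340.]), array([308., 359.]), array([257., 379.])]
120 [array([361., 319.]), array([310., 338.]), array([259., 358.])]
```

arm_command([
  [[0, 0.8, 0, 0, 0, 0, 0], [0, 1.6, 0, 0, 0, 0, 0], [0, 2.4, 0, 0, 0, 0, 0], [0, 3, 0, 0, 0, 0, 0], [0, 3, 0, 0, 0, 0, 0]],
])

```text
clock: 5.3
ee_pos: [550.0, 194.8, 53.2]
eef_rot: [-0.348, -0.614, -0.349, 0.616]
wrist_force: [0.2, -0.7, 0.1]
opening: 42.3
```

Run:
```python
from h import *
st()
cv2.imwrite("pics/s4.png",optics.capture("side")[:,:,::-1]);crop("pics/s4.png",260,160,100,80,7,"pics/s4c.png")
```

```text
t 5.3 p [550.  194.8  53.2] yaw -0.54 F [ 0.22 -0.75  0.07] op 42.3 j7 -1.29 tool [[-0.0, 0.86, -0.51], [-0.0, -0.51, -0.86], [-1.0, -0.0, 0.0]]
```

View pics/s4c.png

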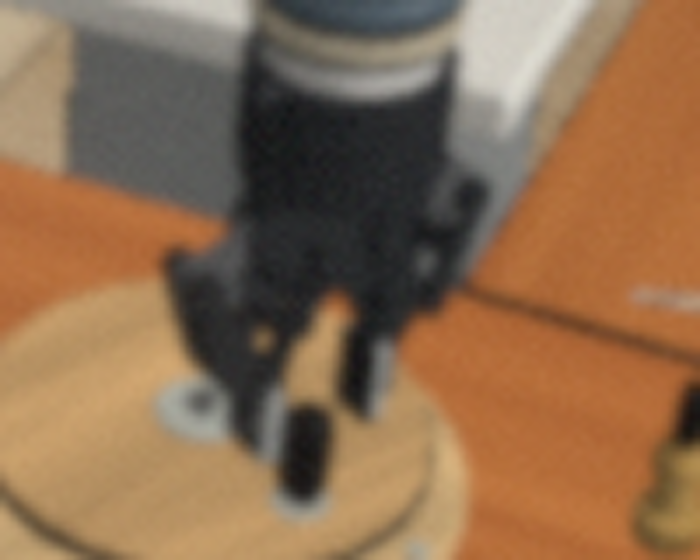

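arm_command([
  [[0, 0.5, 0, 0, 0, 0, 0], [0, 1, 0, 0, 0, 0, 0], [0, 1.4, 0, 0, 0, 0, 0], [0, 1.7, 0, 0, 0, 0, 0], [-0.35, 1.7, 0, 0, 0, 0, 0], [-0.35, 1.7, 0, 0, 0, 0, 0], [-0.35, 1.7, 0, 0, 0, 0, 0]],
])

```text
clock: 6.05
ee_pos: [551.0, 195.4, 37.8]
eef_rot: [0.349, 0.615, 0.348, -0.615]
wrist_force: [0.1, -0.2, -0.3]
opening: 27.6
```

Run:
```python
from h import *
ws()
cv2.imwrite("pics/s5.png",optics.capture("side")[:,:,::-1]);crop("pics/s5.png",260,160,100,80,7,"pics/s5c.png")
```

```text
t 6.05 p [551.  195.4  37.8] yaw -0.54 F [ 0.15 -0.19 -0.26] op 27.6 j7 -1.3 tool [[0.0, 0.86, -0.51], [0.0, -0.51, -0.86], [-1.0, 0.0, -0.0]]
r 63.3 q_tool 0.392 Frad -0.09 Ftan -0.22
```

View pics/s5c.png

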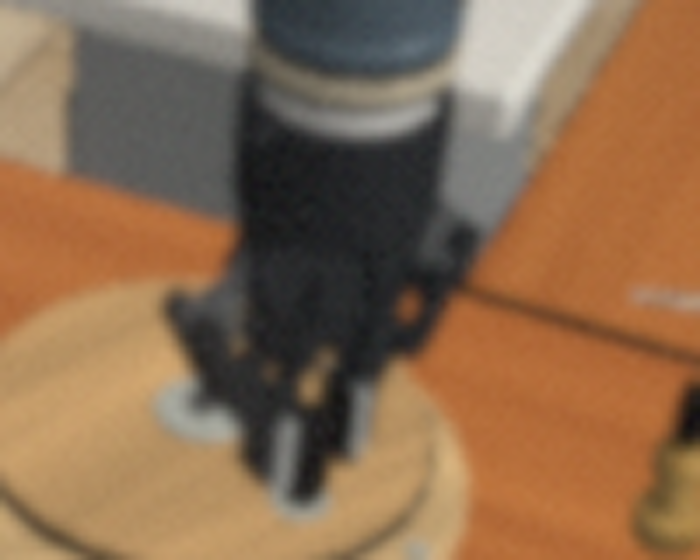

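arm_command([
  [[-0.35, 0, -0.32, 0.01, -0.05, 0, 0], [-0.35, 0, -0.65, 0.03, -0.1, 0, 0], [-0.35, 0, -0.97, 0.07, -0.15, 0, 0], [-0.35, 0, -1.29, 0.13, -0.2, 0, 0], [-0.35, 0, -1.61, 0.2, -0.25, 0, 0], [-0.35, 0, -1.92, 0.29, -0.3, 0, 0]],
])

```text
clock: 6.7
ee_pos: [533.3, 202.6, 37.9]
eef_rot: [0.437, 0.556, 0.437, -0.556]
wrist_force: [0.6, 0.1, 0.4]
opening: 27.6
```

Run:
```python
from h import *
ws()
cv2.imwrite("pics/s6.png",optics.capture("side")[:,:,::-1]);crop("pics/s6.png",260,160,100,80,7,"pics/s6c.png")
```

```text
t 6.7 p [533.3 202.6  37.9] yaw -0.238 F [0.57 0.09 0.4 ] op 27.6 j7 -1.08 tool [[0.0, 0.97, -0.24], [0.0, -0.24, -0.97], [-1.0, 0.0, -0.0]]
r 63.4 q_tool 0.695 Frad 0.22 Ftan -0.54
```

View pics/s6c.png

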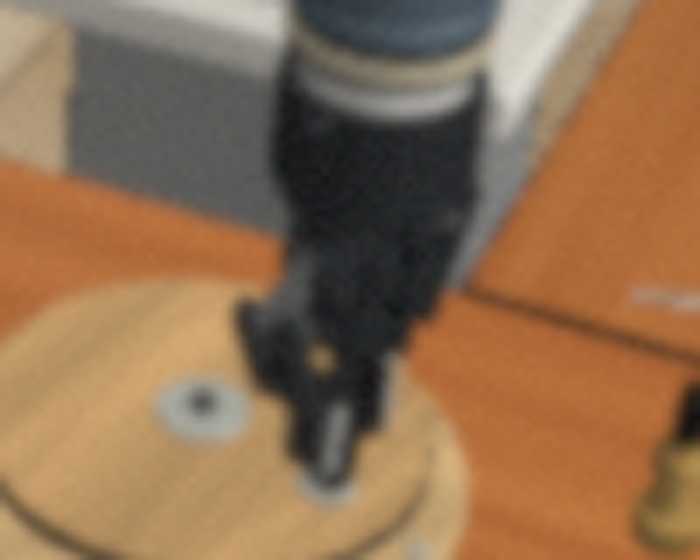

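arm_command([
  [[-0.35, 0, -0.32, 0.01, -0.05, 0, 0], [-0.35, 0, -0.65, 0.03, -0.1, 0, 0], [-0.35, 0, -0.97, 0.07, -0.15, 0, 0], [-0.35, 0, -1.29, 0.13, -0.2, 0, 0], [-0.35, 0, -1.61, 0.2, -0.25, 0, 0]],
])

```text
clock: 7.25
ee_pos: [517.2, 204.5, 37.9]
eef_rot: [0.503, 0.498, 0.503, -0.497]
wrist_force: [0.5, -0.3, -0.4]
opening: 27.8
```

arm_command([
  [[-0.35, 0, -0.32, 0.01, -0.05, 0, 0], [-0.35, 0, -0.65, 0.03, -0.1, 0, 0], [-0.35, 0, -0.97, 0.07, -0.15, 0, 0]],
])

```text
clock: 7.55
ee_pos: [507.5, 203.8, 37.9]
eef_rot: [0.539, 0.458, 0.538, -0.458]
wrist_force: [0.8, 0.2, 0.2]
opening: 27.3
```

Run:
```python
from h import *
ws()
```

```text
t 7.55 p [507.5 203.8  37.9] yaw 0.161 F [0.81 0.16 0.22] op 27.3 j7 -0.77 tool [[0.0, 0.99, 0.16], [0.0, 0.16, -0.99], [-1.0, 0.0, -0.0]]
r 63.7 q_tool 1.105 Frad 0.01 Ftan -0.82
```

arm_command([
  [[-0.35, 0, -0.32, 0.01, -0.05, 0, 0], [-0.35, 0, -0.65, 0.03, -0.1, 0, 0]],
])

```text
clock: 7.75
ee_pos: [501.2, 202.4, 37.9]
eef_rot: [0.561, 0.431, 0.561, -0.43]
wrist_force: [1.0, 0.6, -0.9]
opening: 27.9
```

arm_command([
  [[-0.35, 0, -0.32, 0.01, -0.05, 0, 0], [-0.35, 0, -0.65, 0.03, -0.1, 0, 0]],
])

```text
clock: 7.95
ee_pos: [495.0, 200.5, 37.9]
eef_rot: [0.582, 0.402, 0.581, -0.402]
wrist_force: [-0.1, 0.7, -0.1]
opening: 27.3
```

arm_command([
  [[-0.35, 0, -0.32, 0.01, -0.05, 0, 0], [-0.35, 0, -0.65, 0.03, -0.1, 0, 0]],
])

```text
clock: 8.15
ee_pos: [489.0, 198.0, 37.9]
eef_rot: [0.601, 0.373, 0.601, -0.372]
wrist_force: [0.4, 1.2, -1.1]
opening: 28.1
```

Run:
```python
from h import *
ws()
```

```text
t 8.15 p [489.  198.   37.9] yaw 0.461 F [ 0.41  1.2  -1.08] op 28.1 j7 -0.53 tool [[0.0, 0.9, 0.44], [0.0, 0.44, -0.9], [-1.0, 0.0, 0.0]]
r 64.2 q_tool 1.409 Frad 0.87 Ftan -0.91
```

arm_command([
  [[-0.35, 0, -0.32, 0.01, -0.05, 0, 0], [-0.35, 0, -0.65, 0.03, -0.1, 0, 0]],
])

```text
clock: 8.35
ee_pos: [483.3, 194.8, 37.9]
eef_rot: [0.619, 0.342, 0.619, -0.342]
wrist_force: [0.3, 0.3, -0.1]
opening: 28.0
```

arm_command([
  [[-0.35, 0, -0.32, 0.01, -0.05, 0, 0], [-0.35, 0, -0.65, 0.03, -0.1, 0, 0]],
])

```text
clock: 8.55
ee_pos: [477.9, 191.1, 37.9]
eef_rot: [0.635, 0.311, 0.635, -0.31]
wrist_force: [0.6, 0.1, -1.4]
opening: 27.9
```

arm_command([
  [[-0.35, 0, -0.32, 0.01, -0.05, 0, 0], [-0.35, 0, -0.65, 0.03, -0.1, 0, 0]],
])

```text
clock: 8.75
ee_pos: [473.0, 186.9, 37.9]
eef_rot: [0.65, 0.279, 0.65, -0.278]
wrist_force: [0.6, 0.3, -1.0]
opening: 28.1
```

Run:
```python
from h import *
ws()
```

```text
t 8.75 p [473.  186.9  37.9] yaw 0.761 F [ 0.65  0.34 -0.97] op 28.1 j7 -0.28 tool [[0.0, 0.72, 0.69], [0.0, 0.69, -0.72], [-1.0, 0.0, 0.0]]
r 64.6 q_tool 1.712 Frad -0.21 Ftan -0.7
```

arm_command([
  [[-0.35, 0, -0.32, 0.01, -0.05, 0, 0], [-0.35, 0, -0.65, 0.03, -0.1, 0, 0]],
])

```text
clock: 8.95
ee_pos: [468.5, 182.2, 37.9]
eef_rot: [0.663, 0.246, 0.663, -0.245]
wrist_force: [1.1, 0.3, 0.7]
opening: 27.7
```

arm_command([
  [[-0.35, 0, -0.32, 0.01, -0.05, 0, 0], [-0.35, 0, -0.65, 0.03, -0.1, 0, 0]],
])

```text
clock: 9.15
ee_pos: [464.4, 177.1, 37.9]
eef_rot: [0.675, 0.213, 0.674, -0.212]
wrist_force: [0.7, 0.1, 0.2]
opening: 27.4
```

arm_command([
  [[-0.35, 0, -0.32, 0.01, -0.05, 0, 0], [-0.35, 0, -0.65, 0.03, -0.1, 0, 0]],
])

```text
clock: 9.35
ee_pos: [461.0, 171.6, 37.9]
eef_rot: [0.685, 0.179, 0.684, -0.178]
wrist_force: [0.6, 0.1, -0.3]
opening: 28.1
```

Run:
```python
from h import *
ws()
```

```text
t 9.35 p [461.  171.6  37.9] yaw 1.061 F [ 0.56  0.14 -0.31] op 28.1 j7 -0.02 tool [[0.0, 0.49, 0.87], [0.0, 0.87, -0.49], [-1.0, 0.0, 0.0]]
r 65.2 q_tool 2.013 Frad -0.42 Ftan -0.39
```

arm_command([
  [[-0.35, 0, -0.32, 0.01, -0.05, 0, 0], [-0.35, 0, -0.65, 0.03, -0.1, 0, 0]],
])

```text
clock: 9.55
ee_pos: [458.0, 165.8, 37.9]
eef_rot: [0.693, 0.144, 0.692, -0.144]
wrist_force: [0.9, 0.4, -0.2]
opening: 27.9
```

arm_command([
  [[-0.35, 0, -0.32, 0.01, -0.05, 0, 0], [-0.35, 0, -0.65, 0.03, -0.1, 0, 0]],
])

```text
clock: 9.75
ee_pos: [455.7, 159.7, 37.9]
eef_rot: [0.699, 0.109, 0.698, -0.109]
wrist_force: [-0.1, 0.2, -0.4]
opening: 27.3
```

arm_command([
  [[-0.35, 0, -0.32, 0.01, -0.05, 0, 0], [-0.35, 0, -0.65, 0.03, -0.1, 0, 0]],
])

```text
clock: 9.95
ee_pos: [454.0, 153.4, 37.9]
eef_rot: [0.704, 0.074, 0.703, -0.074]
wrist_force: [0.5, -0.1, -0.9]
opening: 27.5
```

Run:
```python
from h import *
ws()
```

```text
t 9.95 p [454.  153.4  37.9] yaw 1.361 F [ 0.51 -0.06 -0.92] op 27.5 j7 0.26 tool [[0.0, 0.21, 0.98], [0.0, 0.98, -0.21], [-1.0, 0.0, 0.0]]
r 65.7 q_tool 2.311 Frad -0.51 Ftan -0.04
```

Run:
```python
from h import *
cv2.imwrite("pics/s7.png",optics.capture("side")[:,:,::-1]);crop("pics/s7.png",240,140,110,90,7,"pics/s7c.png")
```

```text
(no output)
```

View pics/s7c.png

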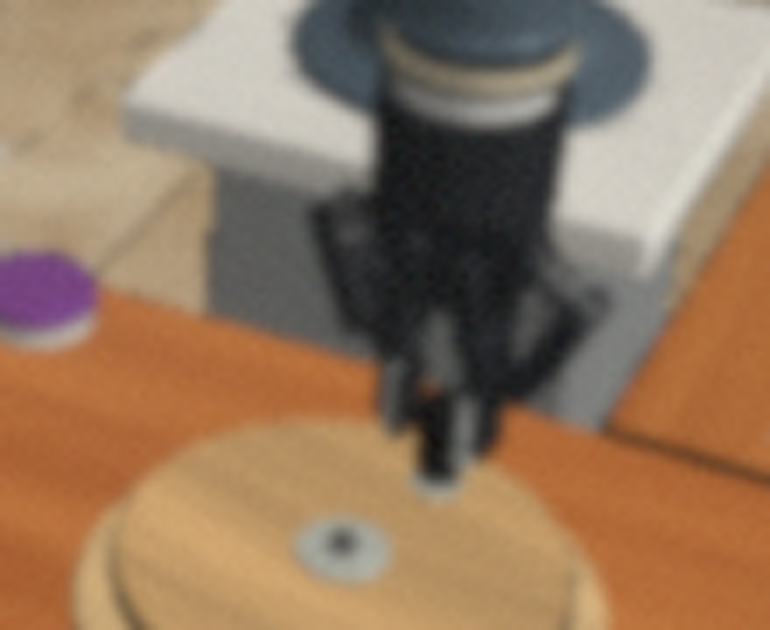

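arm_command([
  [[-0.35, 0, -0.32, 0.15, -0.05, 0, 0], [-0.35, 0, -0.65, 0.3, -0.1, 0, 0]],
])

```text
clock: 10.2
ee_pos: [455.4, 146.6, 37.8]
eef_rot: [0.706, 0.039, 0.706, -0.039]
wrist_force: [0.7, 1.0, -0.6]
opening: 27.9
```

arm_command([
  [[-0.35, 0, -0.32, 0.01, -0.05, 0, 0], [-0.35, 0, -0.65, 0.05, -0.1, 0, 0]],
])

```text
clock: 10.4
ee_pos: [455.2, 140.0, 37.8]
eef_rot: [0.707, 0.004, 0.707, -0.004]
wrist_force: [0.2, 0.9, 0.4]
opening: 27.9
```

arm_command([
  [[-0.35, 0, -0.32, 0.01, -0.05, 0, 0], [-0.35, 0, -0.65, 0.05, -0.1, 0, 0]],
])

```text
clock: 10.6
ee_pos: [455.5, 133.5, 37.8]
eef_rot: [0.707, -0.032, 0.706, 0.032]
wrist_force: [-0.9, 0.4, 0.4]
opening: 27.5
```

Run:
```python
from h import *
ws()
```

```text
t 10.6 p [455.5 133.5  37.8] yaw 1.66 F [-0.92  0.41  0.43] op 27.5 j7 0.55 tool [[0.0, -0.09, 1.0], [0.0, 1.0, 0.09], [-1.0, 0.0, 0.0]]
r 63.4 q_tool 2.62 Frad 0.87 Ftan -0.52
```

arm_command([
  [[-0.35, 0, -0.32, 0.01, -0.05, 0, 0], [-0.35, 0, -0.65, 0.03, -0.1, 0, 0]],
])

```text
clock: 10.8
ee_pos: [456.5, 127.0, 37.8]
eef_rot: [0.704, -0.067, 0.704, 0.067]
wrist_force: [-1.0, 1.0, 0.2]
opening: 27.4
```

arm_command([
  [[-0.35, 0, -0.32, 0.01, -0.05, 0, 0], [-0.35, 0, -0.65, 0.03, -0.1, 0, 0]],
])

```text
clock: 11.0
ee_pos: [458.0, 120.7, 37.8]
eef_rot: [0.7, -0.102, 0.7, 0.102]
wrist_force: [-0.0, 0.5, -0.7]
opening: 28.0
```

arm_command([
  [[-0.35, 0, -0.32, 0.01, -0.05, 0, 0], [-0.35, 0, -0.65, 0.03, -0.1, 0, 0]],
])

```text
clock: 11.2
ee_pos: [460.2, 114.5, 37.8]
eef_rot: [0.694, -0.137, 0.694, 0.137]
wrist_force: [-1.1, 0.6, 0.5]
opening: 27.5
```

Run:
```python
from h import *
ws()
```

```text
t 11.2 p [460.2 114.5  37.8] yaw 1.96 F [-1.12  0.56  0.47] op 27.5 j7 0.84 tool [[0.0, -0.38, 0.93], [0.0, 0.93, 0.38], [-1.0, 0.0, 0.0]]
r 64.0 q_tool 2.928 Frad 0.78 Ftan -0.97
```

arm_command([
  [[-0.35, 0, -0.32, 0.01, -0.05, 0, 0], [-0.35, 0, -0.65, 0.03, -0.1, 0, 0]],
])

```text
clock: 11.4
ee_pos: [462.9, 108.6, 37.8]
eef_rot: [0.686, -0.171, 0.686, 0.171]
wrist_force: [-1.0, 0.3, 0.3]
opening: 27.9
```

arm_command([
  [[-0.35, 0, -0.32, 0.01, -0.05, 0, 0], [-0.35, 0, -0.65, 0.03, -0.1, 0, 0]],
])

```text
clock: 11.6
ee_pos: [466.2, 103.0, 37.8]
eef_rot: [0.677, -0.205, 0.676, 0.205]
wrist_force: [-0.5, 0.1, 0.2]
opening: 27.6
```

Run:
```python
from h import *
ws()
```

```text
t 11.6 p [466.2 103.   37.8] yaw 2.16 F [-0.54  0.09  0.18] op 27.6 j7 1.04 tool [[0.0, -0.56, 0.83], [0.0, 0.83, 0.56], [-1.0, 0.0, 0.0]]
r 64.6 q_tool 3.13 Frad 0.38 Ftan -0.39
```

arm_command([
  [[-0.35, 0, -0.32, 0.01, -0.05, 0, 0], [-0.35, 0, -0.65, 0.05, -0.1, 0, 0]],
])

```text
clock: 11.8
ee_pos: [470.1, 97.8, 37.7]
eef_rot: [0.666, -0.239, 0.665, 0.239]
wrist_force: [-0.5, 0.7, 0.0]
opening: 27.6
```

arm_command([
  [[-0.35, 0, -0.32, 0.01, -0.05, 0, 0], [-0.35, 0, -0.65, 0.05, -0.1, 0, 0]],
])

```text
clock: 12.0
ee_pos: [474.6, 93.1, 37.7]
eef_rot: [0.653, -0.272, 0.653, 0.272]
wrist_force: [-0.7, -0.0, 1.3]
opening: 28.0
```

Run:
```python
from h import *
ws()
```

```text
t 12.0 p [474.6  93.1  37.7] yaw 2.36 F [-0.68 -0.03  1.32] op 28.0 j7 1.24 tool [[-0.0, -0.71, 0.7], [0.0, 0.7, 0.71], [-1.0, 0.0, 0.0]]
r 65.0 q_tool 3.331 Frad 0.48 Ftan -0.48
```

arm_command([
  [[-0.35, 0, -0.32, 0.01, -0.05, 0, 0], [-0.35, 0, -0.65, 0.05, -0.1, 0, 0]],
])

```text
clock: 12.2
ee_pos: [478.1, 90.3, 37.7]
eef_rot: [0.638, -0.303, 0.639, 0.306]
wrist_force: [-6.2, 6.0, 1.5]
opening: 27.9
```

arm_command([
  [[-0.35, 0, -0.32, 0.01, -0.05, 0, 0], [-0.35, 0, -0.65, 0.05, -0.1, 0, 0]],
])

```text
clock: 12.4
ee_pos: [479.6, 89.4, 37.6]
eef_rot: [0.62, -0.333, 0.623, 0.34]
wrist_force: [-12.7, 8.7, 5.3]
opening: 27.8
```

Run:
```python
from h import *
ws()
cv2.imwrite("pics/s8.png",optics.capture("side")[:,:,::-1]);crop("pics/s8.png",240,140,110,90,7,"pics/s8c.png")
```

```text
t 12.4 p [479.6  89.4  37.6] yaw 2.563 F [-12.71   8.75   5.29] op 27.8 j7 1.44 tool [[-0.01, -0.84, 0.55], [0.01, 0.55, 0.84], [-1.0, 0.01, 0.0]]
r 64.7 q_tool 3.426 Frad 0.66 Ftan -15.41
```

View pics/s8c.png

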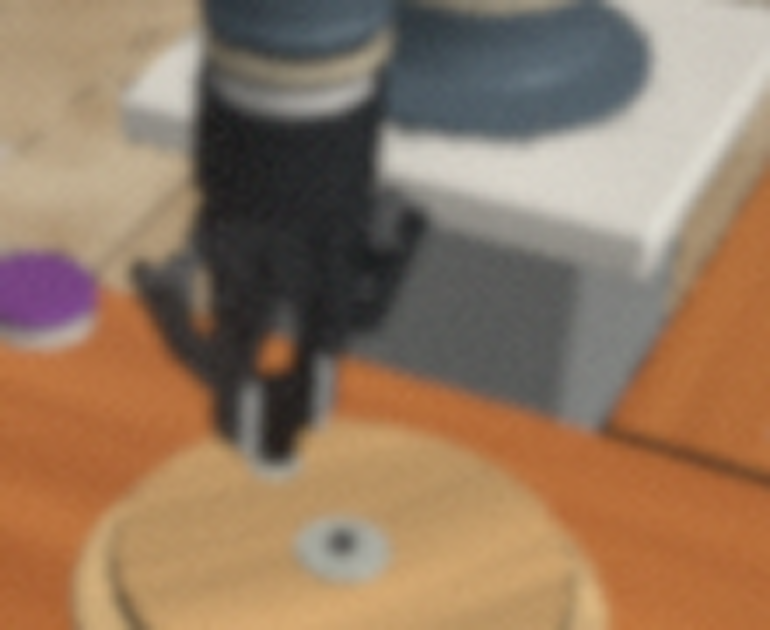

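arm_command([
  [[-0.35, 0, -0.06, 0, -0.01, 0, 0], [-0.35, 0, -0.13, 0, -0.02, 0, 0]],
])

```text
clock: 12.65
ee_pos: [481.0, 88.3, 37.6]
eef_rot: [0.617, -0.339, 0.62, 0.345]
wrist_force: [-10.7, 8.3, 5.0]
opening: 27.8
```

Run:
```python
from h import *
ws()
```

```text
t 12.65 p [481.   88.3  37.6] yaw 2.582 F [-10.74   8.33   5.03] op 27.8 j7 1.46 tool [[-0.01, -0.85, 0.53], [0.01, 0.53, 0.85], [-1.0, 0.01, 0.0]]
r 64.7 q_tool 3.454 Frad -0.57 Ftan -13.58
```

arm_command([
  [[-0.35, 0, -0.1, 0, -0.015, 0, 0], [-0.35, 0, -0.2, 0, -0.03, 0, 0]],
])

```text
clock: 12.85
ee_pos: [482.3, 87.3, 37.6]
eef_rot: [0.612, -0.349, 0.615, 0.355]
wrist_force: [-11.5, 7.3, 4.5]
opening: 28.0
```

arm_command([
  [[-0.35, 0, -0.1, 0, -0.015, 0, 0], [-0.35, 0, -0.2, 0, -0.03, 0, 0]],
])

```text
clock: 13.05
ee_pos: [484.3, 85.9, 37.6]
eef_rot: [0.606, -0.358, 0.61, 0.364]
wrist_force: [-10.4, 5.8, 5.5]
opening: 27.9
```

Run:
```python
from h import *
ws()
```

```text
t 13.05 p [484.3  85.9  37.6] yaw 2.642 F [-10.44   5.75   5.51] op 27.9 j7 1.52 tool [[-0.01, -0.88, 0.48], [0.0, 0.48, 0.88], [-1.0, 0.01, 0.0]]
r 64.9 q_tool 3.517 Frad 0.61 Ftan -11.9
```

arm_command([
  [[-0.35, 0, -0.1, 0, -0.015, 0, 0], [-0.35, 0, -0.15, 0, -0.02, 0, 0]],
])

```text
clock: 13.25
ee_pos: [485.9, 84.8, 37.6]
eef_rot: [0.603, -0.364, 0.606, 0.369]
wrist_force: [-10.7, 5.4, 4.8]
opening: 28.1
```

Run:
```python
from h import *
ws()
cv2.imwrite("pics/s9.png",optics.capture("side")[:,:,::-1]);ws()
```

```text
t 13.25 p [485.9  84.8  37.6] yaw 2.662 F [-10.68   5.41   4.75] op 28.1 j7 1.54 tool [[-0.01, -0.89, 0.46], [0.0, 0.46, 0.89], [-1.0, 0.01, 0.0]]
r 64.9 q_tool 3.546 Frad 0.69 Ftan -11.95
t 13.3 p [485.9  84.8  37.6] yaw 2.662 F [-9.66  5.03  5.46] op 27.5 j7 1.54 tool [[-0.01, -0.89, 0.46], [0.0, 0.46, 0.89], [-1.0, 0.01, 0.0]]
r 64.9 q_tool 3.547 Frad 0.49 Ftan -10.88
```

arm_command([
  [[-0.35, 0, 0.2, 0, 0, 0, 0], [-0.35, 0, 0.4, 0, 0, 0, 0], [-0.35, 0, 0.5, 0, 0, 0, 0], [-0.35, 0, 0.5, 0, 0, 0, 0]],
])

```text
clock: 13.7
ee_pos: [485.7, 84.5, 37.7]
eef_rot: [0.605, -0.366, 0.605, 0.367]
wrist_force: [-3.9, 3.5, 1.6]
opening: 27.8
```

Run:
```python
from h import *
ws()
```

```text
t 13.7 p [485.7  84.5  37.7] yaw 2.66 F [-3.93  3.47  1.6 ] op 27.8 j7 1.53 tool [[-0.0, -0.89, 0.46], [0.0, 0.46, 0.89], [-1.0, 0.0, 0.0]]
r 65.4 q_tool 3.546 Frad -1.02 Ftan -5.14
```

arm_command([
  [[-0.35, 0, 0.2, 0, 0, 0, 0], [-0.35, 0, 0.3, 0, 0, 0, 0], [-0.35, 0, 0.35, 0, 0, 0, 0]],
])

```text
clock: 14.0
ee_pos: [483.8, 84.8, 37.5]
eef_rot: [0.605, -0.366, 0.605, 0.366]
wrist_force: [-1.0, -0.8, 0.8]
opening: 27.7
```

Run:
```python
from h import *
ws()
```

```text
t 14.0 p [483.8  84.8  37.5] yaw 2.659 F [-0.99 -0.81  0.83] op 27.7 j7 1.53 tool [[0.0, -0.89, 0.46], [-0.0, 0.46, 0.89], [-1.0, -0.0, -0.0]]
r 66.1 q_tool 3.519 Frad 1.21 Ftan -0.41
```

arm_command([
  [[0.1, 0, 0, 0, 0, 0, 0], [0.1, 0, 0, 0, 0, 0, 0], [0.1, -0.5, 0, 0, 0, 0, 0], [0.1, -2, 0, 0, 0, 0, 0], [0.1, -5, 0, 0, 0, 0, 0], [0.1, -8, 0, 0, 0, 0, 0], [0.1, -11, 0, 0, 0, 0, 0], [0.1, -11, 0, 0, 0, 0, 0]],
])

```text
clock: 14.8
ee_pos: [485.5, 86.9, 151.8]
eef_rot: [0.607, -0.368, 0.602, 0.365]
wrist_force: [0.7, 0.5, -0.7]
opening: 47.0
```

Run:
```python
from h import *
st()
cv2.imwrite("pics/s10.png",optics.capture("side")[:,:,::-1]);crop("pics/s10.png",240,140,130,100,6,"pics/s10c.png")
for yaw in (0.,.6,1.57,2.2): print(yaw,plan((454,322.5,150),yaw))
```

```text
t 14.8 p [485.5  86.9 151.8] yaw 2.66 F [ 0.71  0.46 -0.72] op 47.0 j7 1.74 tool [[0.01, -0.89, 0.46], [0.0, 0.46, 0.89], [-1.0, -0.01, 0.0]]
0.0 (array([-0.06110988, 13.66052529, 19.55482708]), array([-4.82052316e-01,  3.50908668e-04,  4.73684622e-03]), 3.141592653589793)
0.6 (array([-0.06110988, 13.66052529, 19.55482708]), array([-1.08205114, -0.00110757,  0.00481582]), 3.741592653589793)
1.57 (array([-0.06110988, 13.66052529, 19.55482708]), array([1.08953735, 0.00374666, 0.00322724]), 1.57)
2.2 (array([-0.06110988, 13.66052529, 19.55482708]), array([0.45953859, 0.00245917, 0.00405874]), 2.2)
```

View pics/s10c.png

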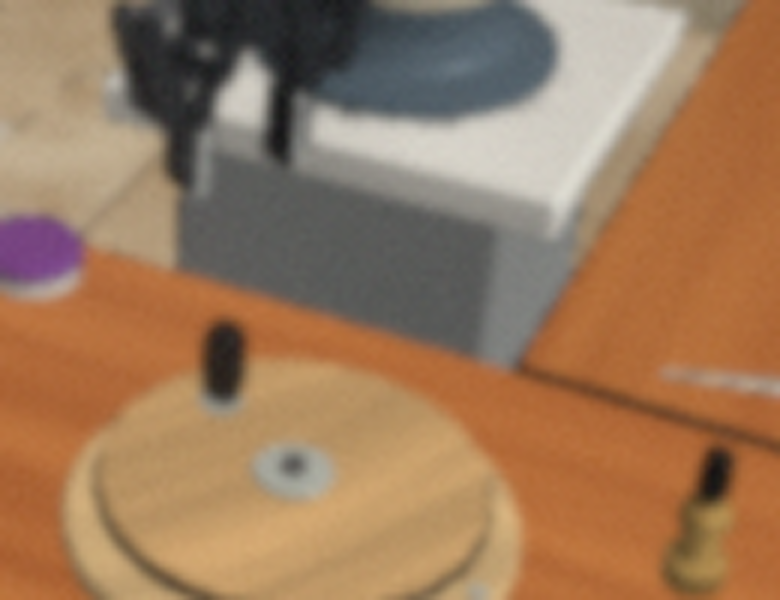

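arm_command([
  [[0.2, 0, 2.3, 3.3, 0.1, 0, 0], [0.2, 0, 4.6, 6.5, 0.2, 0, 0], [0.2, 0, 6.8, 9.8, 0.3, 0, 0], [0.2, 0, 9.1, 13, 0.4, 0, 0], [0.2, 0, 11.4, 16.3, 0.46, 0, 0], [0.2, 1, 13.7, 19.6, 0.46, 0, 0], [0.2, 3, 13.7, 19.6, 0.46, 0, 0], [0.2, 3, 13.7, 19.6, 0.46, 0, 0], [0.2, 3, 13.7, 19.6, 0.46, 0, 0]],
])

```text
clock: 15.75
ee_pos: [452.1, 321.6, 116.6]
eef_rot: [0.672, -0.219, 0.673, 0.218]
wrist_force: [0.0, -0.2, -0.9]
opening: 51.5
```

Run:
```python
from h import *
st()
cv2.imwrite("pics/s11.png",optics.capture("side")[:,:,::-1]);crop("pics/s11.png",310,150,90,90,7,"pics/s11c.png")
cv2.imwrite("pics/t11.png",optics.capture("top")[:,:,::-1]);crop("pics/t11.png",130,130,130,100,6,"pics/t11c.png")
print(plan((454,323,45),2.2))
```

```text
t 15.75 p [452.1 321.6 116.6] yaw 2.2 F [ 0.01 -0.18 -0.86] op 51.5 j7 0.92 tool [[-0.0, -0.59, 0.81], [-0.0, 0.81, 0.59], [-1.0, -0.0, -0.0]]
(array([7.27516697, 0.04843728, 0.14798549]), array([-0.00174454, -0.00015099,  0.00034542]), 2.2)
```

View pics/s11c.png

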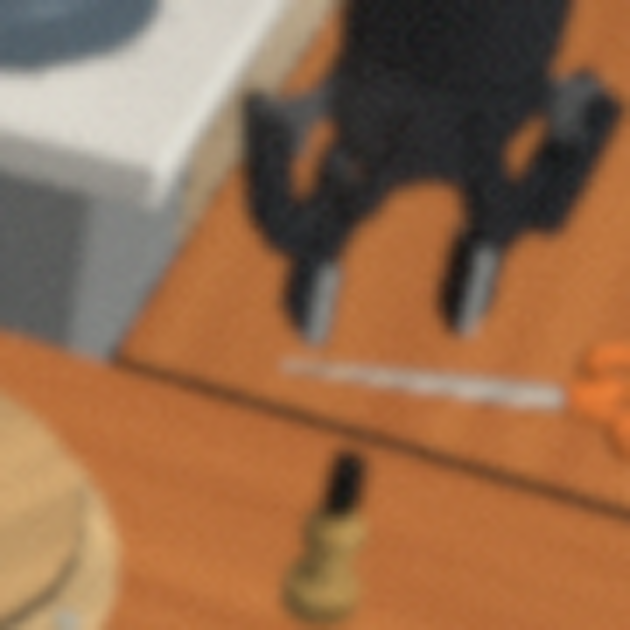

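View pics/t11c.png

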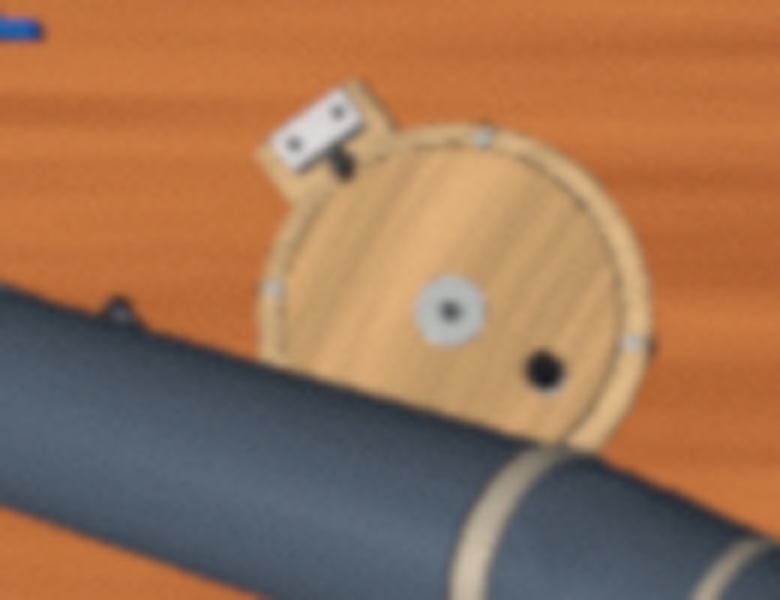

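Run:
```python
from h import *
k=onz("top",130+544.5/6-.5,130+370.5/6-.5,86);d=k[:2]-C;print("knob",k,np.hypot(*d),(np.arctan2(d[1],d[0])-B)%(2*np.pi))
y=np.array([-.59,.81,0])
for z in(120,130,140,150):
    print(z,[((proj("side",np.array([452.1,321.6,z])+s*y)-[310,150])*7).round() for s in(-26,0,26)])
for p in[(454,323,80),(454,323,0),(454,323,40)]: print((proj("side",p)-[310,150])*7)
```

```text
knob [481.91050883  84.94043861  86.        ] 66.94374718283125 3.4941253462812294
120 [array([298., 373.]), array([363., 368.]), array([428., 363.])]
130 [array([303., 352.]), array([368., 347.]), array([433., 342.])]
140 [array([307., 331.]), array([373., 326.]), array([438., 321.])]
150 [array([312., 309.]), array([378., 304.]), array([444., 300.])]
[346.27574945 453.25809817]
[310.5112933  605.13555788]
[327.98018638 530.95209781]
```

Run:
```python
from h import *
y=np.array([-.59,.81,0]);zt=np.array([.81,.59,0])
P=np.array([452.1,321.6,0])
for z in(120,130,140,150):
    print(z,[((proj("side",P+[0,0,z]+s*y+11*zt)-[310,150])*7).round() for s in(-25.7,0,25.7)])
# solve for shift along y and z (given depth): inner bottom edges obs (340,340),(470,330)
from scipy.optimize import least_squares
def f(x,w=0):
    return np.r_[[(proj("side",P+[0,0,x[0]]+s*25.7*y+x[1]*y+(11+w)*zt)-[310,150])*7-o for s,o in((-1,(338,343)),(1,(468,333)))]].ravel()
for w in(-5,0,5): print(w,least_squares(f,[130,0],kwargs=dict(w=w)).x)
```

```text
120 [array([309., 390.]), array([374., 385.]), array([439., 380.])]
130 [array([314., 369.]), array([379., 364.]), array([444., 359.])]
140 [array([319., 348.]), array([384., 343.]), array([450., 338.])]
150 [array([324., 326.]), array([390., 321.]), array([455., 316.])]
-5 [137.80837782   9.93748809]
0 [141.66192455   7.0480611 ]
5 [145.5154078    4.15867326]
```

arm_command([
  [[0.2, 1, -0.5, 0.15, 0, 0, 0], [0.2, 2.5, -0.5, 0.15, 0, 0, 0], [0.2, 4, -0.5, 0.15, 0, 0, 0], [0.2, 5, -0.5, 0.15, 0, 0, 0], [0.2, 5, -0.5, 0.15, 0, 0, 0], [0.2, 5, -0.5, 0.15, 0, 0, 0]],
])

```text
clock: 16.45
ee_pos: [456.4, 319.8, 67.3]
eef_rot: [0.672, -0.219, 0.673, 0.219]
wrist_force: [-0.0, -0.2, 0.3]
opening: 51.3
```

Run:
```python
from h import *
st()
cv2.imwrite("pics/s12.png",optics.capture("side")[:,:,::-1]);crop("pics/s12.png",310,150,90,90,7,"pics/s12c.png")
```

```text
t 16.45 p [456.4 319.8  67.3] yaw 2.201 F [-0.03 -0.17  0.34] op 51.3 j7 0.88 tool [[-0.0, -0.59, 0.81], [0.0, 0.81, 0.59], [-1.0, 0.0, -0.0]]
```

View pics/s12c.png

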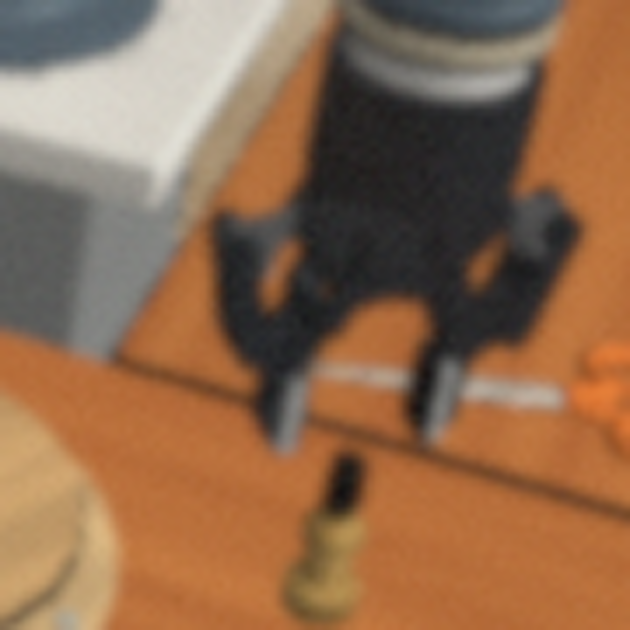

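arm_command([
  [[0.2, 1, -0.2, 0, 0, 0, 0], [0.2, 2.2, -0.2, 0, 0, 0, 0], [0.2, 3.4, -0.2, 0, 0, 0, 0], [0.2, 4.6, -0.2, 0, 0, 0, 0], [0.2, 5.4, -0.2, 0, 0, 0, 0], [0.2, 5.4, -0.2, 0, 0, 0, 0]],
])

```text
clock: 17.1
ee_pos: [457.1, 317.3, 12.0]
eef_rot: [0.671, -0.219, 0.673, 0.219]
wrist_force: [0.4, -0.2, 0.3]
opening: 51.4
```

Run:
```python
from h import *
st()
cv2.imwrite("pics/s13.png",optics.capture("side")[:,:,::-1]);crop("pics/s13.png",310,150,90,90,7,"pics/s13c.png")
```

```text
t 17.1 p [457.1 317.3  12. ] yaw 2.2 F [ 0.42 -0.15  0.27] op 51.4 j7 0.82 tool [[-0.0, -0.59, 0.81], [-0.0, 0.81, 0.59], [-1.0, -0.0, -0.0]]
```

View pics/s13c.png

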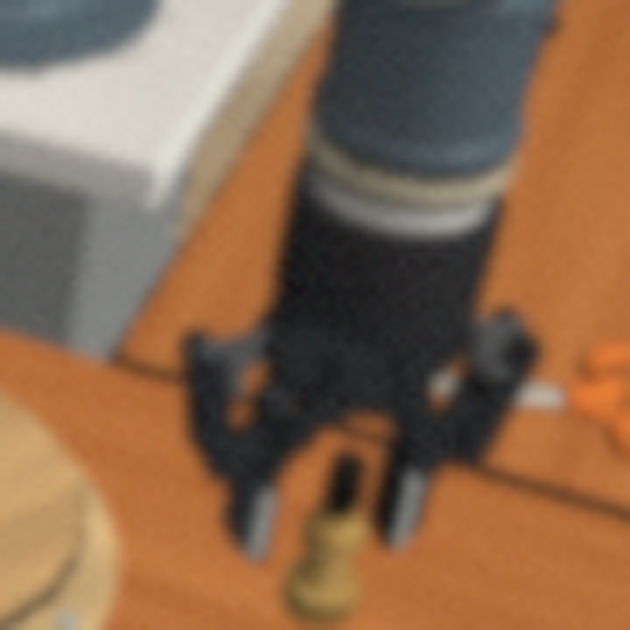

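arm_command([
  [[-0.2, 0, 0, 0, 0, 0, 0], [-0.5, 0, 0, 0, 0, 0, 0], [-0.8, 0, 0, 0, 0, 0, 0], [-0.8, 0, 0, 0, 0, 0, 0], [-0.8, 0, 0, 0, 0, 0, 0]],
], squeeze=25)

```text
clock: 17.65
ee_pos: [458.0, 318.6, 14.2]
eef_rot: [0.673, -0.219, 0.672, 0.219]
wrist_force: [-0.0, 1.2, 3.3]
opening: 22.1
```

Run:
```python
from h import *
st()
cv2.imwrite("pics/s14.png",optics.capture("side")[:,:,::-1]);crop("pics/s14.png",310,150,90,90,7,"pics/s14c.png")
```

```text
t 17.65 p [458.  318.6  14.2] yaw 2.2 F [-0.01  1.21  3.34] op 22.1 j7 0.82 tool [[0.0, -0.59, 0.81], [0.0, 0.81, 0.59], [-1.0, 0.0, 0.0]]
```

View pics/s14c.png

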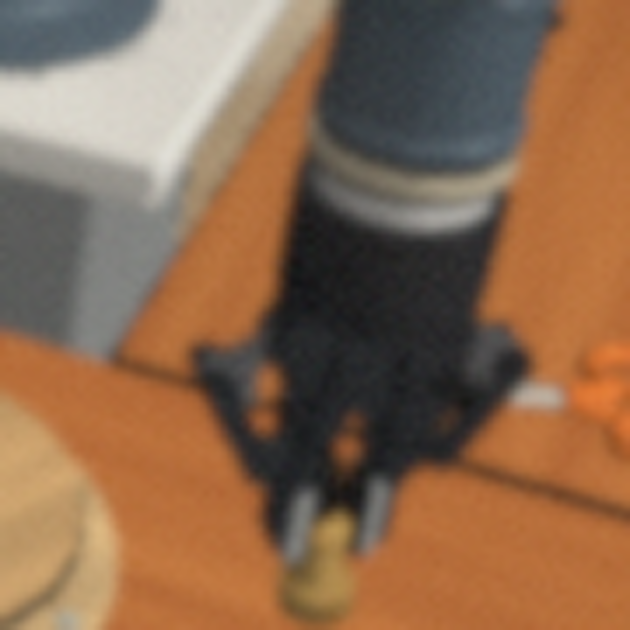

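arm_command([
  [[-0.8, -0.5, 0, 0, 0, 0, 0], [-0.8, -1.5, 0, 0, 0, 0, 0], [-0.8, -3, 0, 0, 0, 0, 0], [-0.8, -5, 0, 0, 0, 0, 0], [-0.8, -7, 0, 0, 0, 0, 0], [-0.8, -8, 0, 0, 0, 0, 0], [-0.8, -8, 0, 0, 0, 0, 0]],
])

```text
clock: 18.4
ee_pos: [458.7, 318.5, 95.4]
eef_rot: [0.674, -0.218, 0.671, 0.219]
wrist_force: [1.2, -0.6, -2.0]
opening: 21.9
```

Run:
```python
from h import *
st()
cv2.imwrite("pics/s15.png",optics.capture("side")[:,:,::-1]);crop("pics/s15.png",310,120,90,90,7,"pics/s15c.png")
print(plan((579,179,94),2.2))
```

```text
t 18.4 p [458.7 318.5  95.4] yaw 2.2 F [ 1.17 -0.61 -1.99] op 21.9 j7 0.91 tool [[0.0, -0.59, 0.81], [0.0, 0.81, 0.59], [-1.0, -0.0, 0.0]]
(array([  0.03054433, -18.33160821,   1.60972954]), array([-0.00035943,  0.00105335,  0.00066313]), 2.2)
```

View pics/s15c.png

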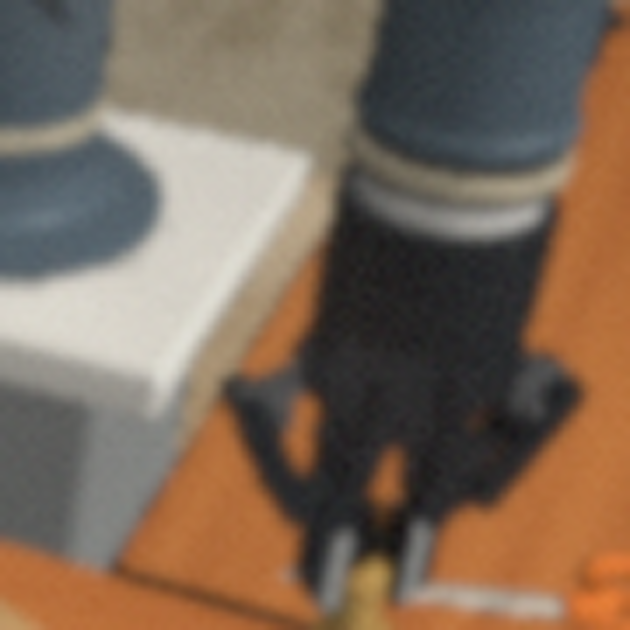

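arm_command([
  [[-0.8, 0, -2, 0.2, 0, 0, 0], [-0.8, 0, -5, 0.4, 0, 0, 0], [-0.8, 0, -8, 0.7, 0, 0, 0], [-0.8, 0, -11, 1, 0, 0, 0], [-0.8, 0, -14, 1.3, 0, 0, 0], [-0.8, 0, -16.5, 1.5, 0, 0, 0], [-0.8, 0, -18, 1.6, 0, 0, 0], [-0.8, 0, -18.3, 1.6, 0, 0, 0], [-0.8, 0, -18.3, 1.6, 0, 0, 0], [-0.8, 0, -18.3, 1.6, 0, 0, 0]],
])

```text
clock: 19.45
ee_pos: [577.1, 181.0, 93.7]
eef_rot: [0.672, -0.219, 0.672, 0.22]
wrist_force: [0.5, 0.7, -2.6]
opening: 22.1
```

Run:
```python
from h import *
st()
cv2.imwrite("pics/s16.png",optics.capture("side")[:,:,::-1]);crop("pics/s16.png",250,150,100,110,6,"pics/s16c.png")
for z in (80,81+42,0+80+80): print(z,(proj("side",(575,183.4,z))-[250,150])*6)
print((proj("side",(575,183.4,40))-[250,150])*6)
```

```text
t 19.45 p [577.1 181.   93.7] yaw 2.203 F [ 0.48  0.74 -2.6 ] op 22.1 j7 1.23 tool [[-0.0, -0.59, 0.81], [0.0, 0.81, 0.59], [-1.0, 0.0, -0.0]]
80 [272.82745476 441.71295766]
123 [280.77978781 365.34387273]
160 [287.97446888 296.2507894 ]
[265.79644091 509.23428643]
```

View pics/s16c.png

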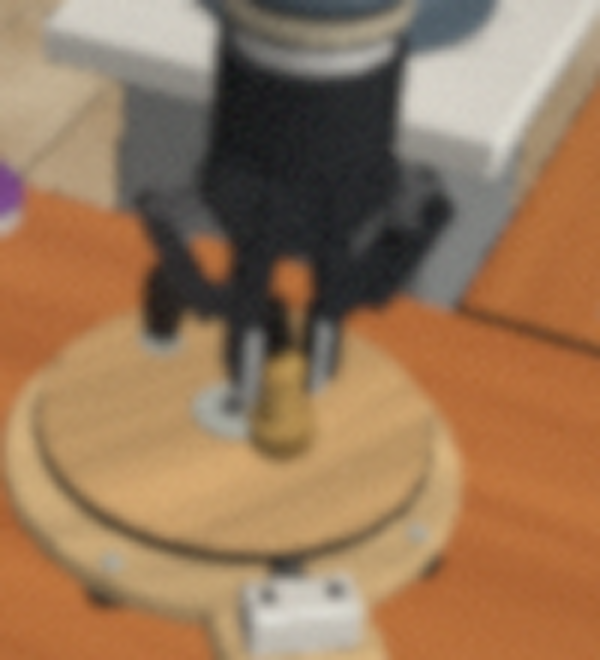

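arm_command([
  [[-0.8, 0, -0.2, 0, 0, 0, 0], [-0.8, 0.8, -0.35, 0, 0, 0, 0], [-0.8, 1.6, -0.35, 0, 0, 0, 0], [-0.8, 2.4, -0.35, 0, 0, 0, 0], [-0.8, 3, -0.35, 0, 0, 0, 0], [-0.8, 3.4, -0.35, 0, 0, 0, 0], [-0.8, 3.5, -0.35, 0, 0, 0, 0], [-0.8, 3.5, -0.35, 0, 0, 0, 0]],
])

```text
clock: 20.3
ee_pos: [580.5, 176.7, 58.5]
eef_rot: [0.672, -0.219, 0.672, 0.219]
wrist_force: [0.4, 0.2, -1.1]
opening: 22.0
```

Run:
```python
from h import *
st()
cv2.imwrite("pics/s17.png",optics.capture("side")[:,:,::-1]);crop("pics/s17.png",250,150,100,110,6,"pics/s17c.png")
for z in (40,45): print(z,(proj("side",(575,183.4,z))-[250,150])*6)
```

```text
t 20.3 p [580.5 176.7  58.5] yaw 2.2 F [ 0.37  0.18 -1.06] op 22.0 j7 1.21 tool [[-0.0, -0.59, 0.81], [0.0, 0.81, 0.59], [-1.0, 0.0, 0.0]]
40 [265.79644091 509.23428643]
45 [266.65690101 500.97098179]
```

View pics/s17c.png

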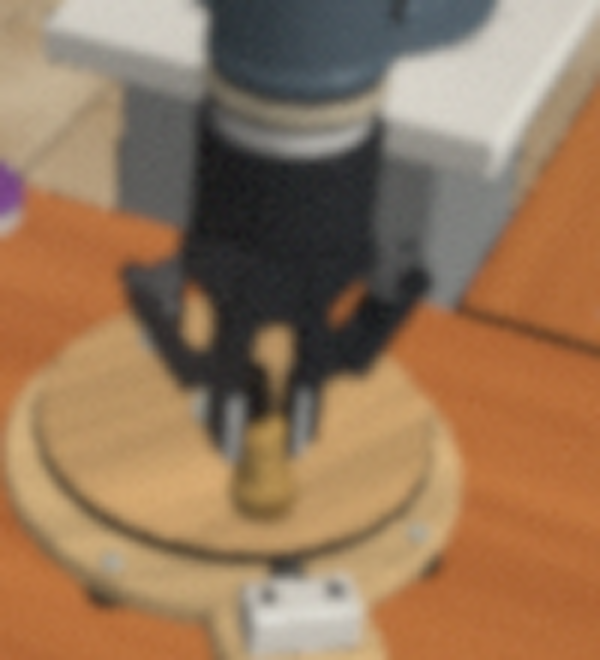

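arm_command([
  [[-0.8, 0, 0.15, 0, 0, 0, 0], [-0.8, 0.15, 0.15, 0, 0, 0, 0], [-0.8, 0.3, 0.15, 0, 0, 0, 0], [-0.8, 0.35, 0.15, 0, 0, 0, 0], [-0.8, 0.35, 0.15, 0, 0, 0, 0]],
])

```text
clock: 20.85
ee_pos: [579.6, 177.6, 55.0]
eef_rot: [0.672, -0.219, 0.672, 0.219]
wrist_force: [0.1, 0.4, -1.0]
opening: 22.0
```

arm_command([
  [[-0.8, 0.1, 0, 0, 0, 0, 0], [-0.8, 0.1, 0, 0, 0, 0, 0], [-0.8, 0.1, 0, 0, 0, 0, 0]],
])

```text
clock: 21.15
ee_pos: [579.8, 177.9, 54.3]
eef_rot: [0.673, -0.219, 0.672, 0.219]
wrist_force: [-0.4, -0.4, -0.5]
opening: 21.8
```

arm_command([
  [[-0.8, 0.1, 0, 0, 0, 0, 0], [-0.8, 0.1, 0, 0, 0, 0, 0], [-0.8, 0.1, 0, 0, 0, 0, 0]],
])

```text
clock: 21.45
ee_pos: [580.2, 178.3, 54.1]
eef_rot: [0.673, -0.219, 0.672, 0.219]
wrist_force: [-0.7, -0.7, 5.8]
opening: 22.0
```

Run:
```python
from h import *
st()
cv2.imwrite("pics/s18.png",optics.capture("side")[:,:,::-1]);crop("pics/s18.png",250,150,100,110,6,"pics/s18c.png")
```

```text
t 21.45 p [580.2 178.3  54.1] yaw 2.2 F [-0.75 -0.69  5.82] op 22.0 j7 1.2 tool [[0.0, -0.59, 0.81], [0.0, 0.81, 0.59], [-1.0, -0.0, 0.0]]
```

View pics/s18c.png

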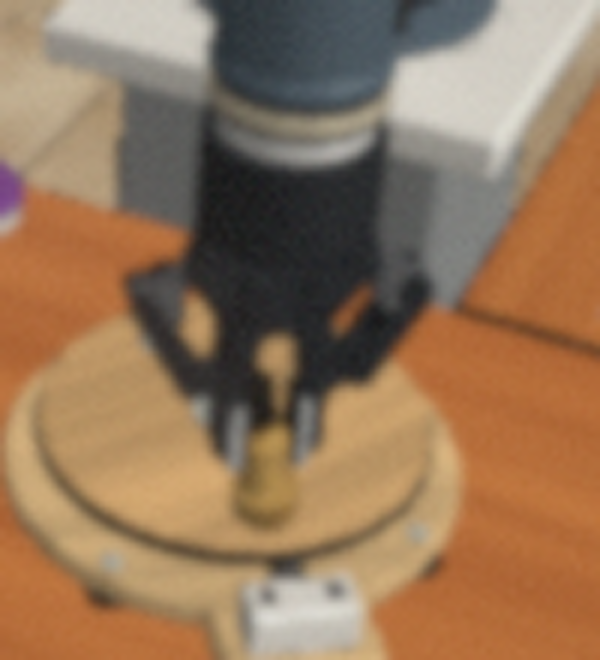

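arm_command([
  [[-0.8, -0.1, 0, 0, 0, 0, 0], [-0.4, -0.1, 0, 0, 0, 0, 0], [-0.2, -0.1, 0, 0, 0, 0, 0], [0, -0.1, 0, 0, 0, 0, 0], [0.1, -0.1, 0, 0, 0, 0, 0], [0.1, -0.1, 0, 0, 0, 0, 0]],
])

```text
clock: 22.1
ee_pos: [579.6, 177.7, 54.0]
eef_rot: [0.672, -0.219, 0.672, 0.219]
wrist_force: [0.1, 0.5, 0.1]
opening: 47.1
```

Run:
```python
from h import *
st()
cv2.imwrite("pics/s19.png",optics.capture("side")[:,:,::-1]);crop("pics/s19.png",250,150,100,110,6,"pics/s19c.png")
```

```text
t 22.1 p [579.6 177.7  54. ] yaw 2.2 F [0.14 0.5  0.13] op 47.1 j7 1.2 tool [[-0.0, -0.59, 0.81], [-0.0, 0.81, 0.59], [-1.0, -0.0, -0.0]]
```

View pics/s19c.png

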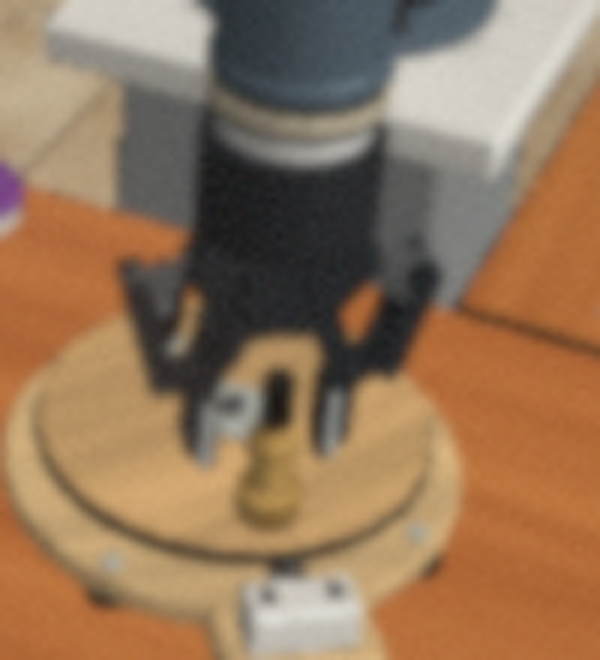

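Nozzle stands free between the open fingers. Raise straight up, then move away toward the robot's left so the top camera can see.

arm_command([
  [[0.1, -1, 0, 0, 0, 0, 0], [0.1, -3, 0, 0, 0, 0, 0], [0.1, -6, 0, 0, 0, 0, 0], [0.1, -9, 0, 0, 0, 0, 0], [0.1, -12, 0, 0, 0, 0, 0], [0.1, -14, 0, 0, 0, 0, 0], [0.1, -14, 4, -3, 0, 0, 0], [0.1, -14, 8, -6, 0, 0, 0], [0.1, -14, 12, -8, 0, 0, 0], [0.1, -14, 14, -8, 0, 0, 0], [0.1, -14, 14, -8, 0, 0, 0]],
])

```text
clock: 23.25
ee_pos: [430.2, 246.8, 196.4]
eef_rot: [0.673, -0.221, 0.67, 0.221]
wrist_force: [0.1, -0.3, 0.6]
opening: 46.8
```

Run:
```python
from h import *
st()
cv2.imwrite("pics/s20.png",optics.capture("side")[:,:,::-1]);crop("pics/s20.png",240,180,140,100,5,"pics/s20c.png")
cv2.imwrite("pics/t20.png",optics.capture("top")[:,:,::-1]);crop("pics/t20.png",130,130,130,100,6,"pics/t20c.png")
```

```text
t 23.25 p [430.2 246.8 196.4] yaw 2.207 F [ 0.06 -0.25  0.58] op 46.8 j7 1.13 tool [[0.0, -0.59, 0.8], [0.0, 0.8, 0.59], [-1.0, -0.0, 0.0]]
```

View pics/s20c.png

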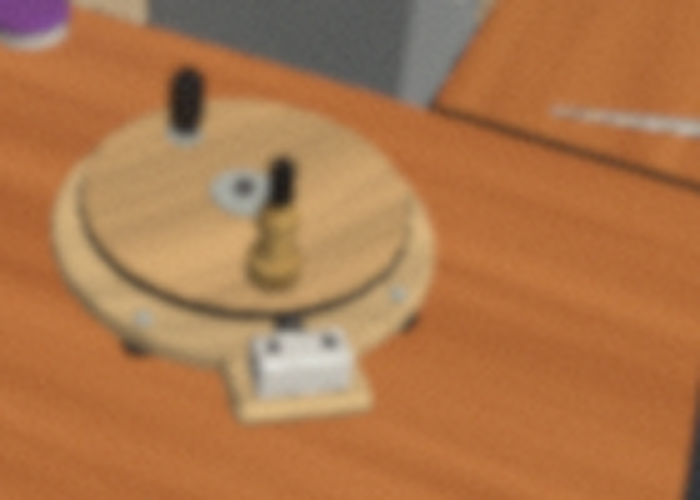

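View pics/t20c.png

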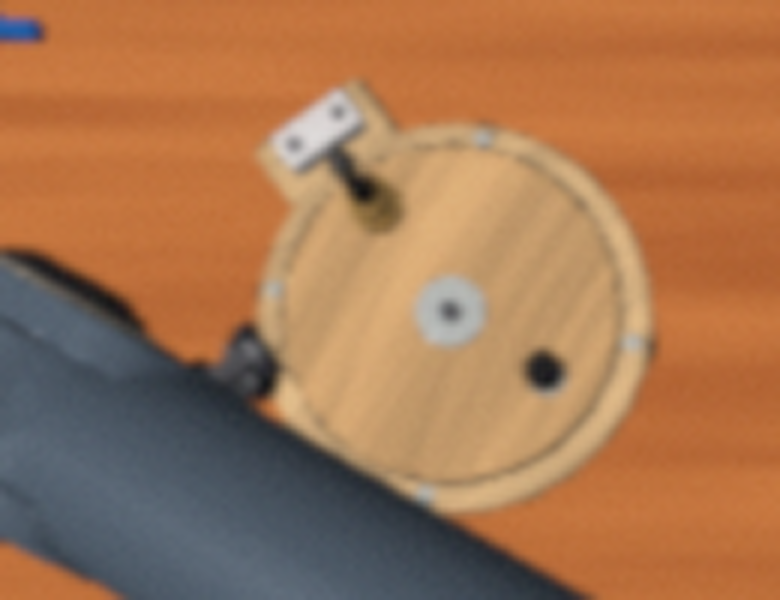

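Run:
```python
from h import *
t=lambda x,y:(130+(x+.5)/6-.5,130+(y+.5)/6-.5)
s=lambda x,y:(240+(x+.5)/5-.5,180+(y+.5)/5-.5)
C=np.array([517.3,140.4]);e=np.array([np.cos(.641),np.sin(.641)]);n=np.array([-e[1],e[0]])
for nm,p in(("top-top",onz("top",*t(365,189),120)),("side-top",onz("side",*s(284,161),120)),("side-foot",onz("side",*s(274,274),40)),("top-foot",onz("top",*t(380,209),48))):
    d=p[:2]-C;print(nm,p.round(1),"along",(d@e).round(1),"across",(d@n).round(1))
k=onz("top",*t(544,370),86)[:2]-C;print(np.arctan2(k[1],k[0])-.641+2*np.pi)
```

```text
top-top [574.  178.5 120. ] along 68.3 across -3.3
side-top [575.4 182.7 120. ] along 71.9 across -0.8
side-foot [573.1 182.9  40. ] along 70.1 across 0.7
top-foot [574.5 180.3  48. ] along 69.7 across -2.2
3.5034153055109165
```

Run:
```python
from rig import ticket
print(ticket.sign_off())
```

```text
the job is handed in; nothing more can be done
None
```

I turned the wheel by its knob until it dragged clearly, left it standing in that tight spot, and stood the brass nozzle upright on the wheel in front of the block. The job was handed in at about 23 s of the 72 s allowed.

**Tight spot:** The push stayed around 0.5–1 N up to about 3.3 rad, rose to 15 N, and was still about 12 N where I stopped, at about 3.50 rad. I judged the spot's middle to be about 3.49 rad from where the drag began. I did not push through to the far edge to confirm it.

**Last pictures:**
- The nozzle stands upright, about 68–72 mm out from the wheel's axis towards the block. It is within 3.3 mm sideways and up to about 4 mm short of the 72 mm mark.
- The knob is still at 3.50 rad after the placing.
- The base shows no shift on the desk.
- The fingers are clear of everything, and I never went near the spools or the tin.

**What failed or disagreed:**
- My first turn of the knob missed, because the fingertips stood about 30 mm higher than the reported tool pose implied. I saw this in the pictures, went lower and repeated it.
- The reported tool position was also about 6 mm off sideways from the cameras, so I corrected the grasp and the placing by sight.
- The two cameras differ by up to 4 mm on the nozzle's final position.

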